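Tighten the wing nuts of a deck junction housing

TASK

Do the last tightening pass on the round housing's cover: with the orange-handled slotted key, turn each of the four brass wing nuts clockwise until its wing lies along its white line, in cross order (after the first, do the one opposite, then the other two). Then stand the key upright again where it stood in the tray. Turn the nuts only with the key; the gripper must not touch the housing or its nuts.

Things in the scene. Friction and masses are not known exactly. Their poses are not given: they have to be found in the camera images.
- key_grip (a point): Centre of the orange handle bar (75 mm along x, 22 thick along y, 38 high) of the loose upright key, 0.35 kg, in a grey tray (rim 14 mm); the green-handled key does not fit. The centre is 92 mm above the key's flat foot, a steel head 60 (x) by 40 mm with a slot along x in its underside, 20 mm wide, 18 deep, open-ended. Handle and slot are parallel; either way round fits.
- cover (a point): Centre of the top face of the fixed housing's blue round cover, 236 mm across, face 70 mm above the bench, z up. Four alike wing nuts stand on it; a white radial line is painted at each. Wing: brass bar 60 mm long, 8 thick, 8 to 28 mm above the face, on a collar 24 mm across. Connector in the middle: 36 mm across, 20 high.
- nut_a (a joint): Angle (rad) of the wing nut 75 mm from the cover's centre along its +x axis, opposite nut_c. 0: wing along its white line (radial). Positive: anticlockwise of it seen from above (loose). Starts at 0.8 to 1.1; turn clockwise to 0. Put the key on from above, slot along the wing, foot 10 (fully down) to 18 mm above the cover's face.
- nut_b (a joint): Angle (rad) of the wing nut 75 mm from the cover's centre along its +y axis, opposite nut_d. 0: wing along its white line (radial). Positive: anticlockwise of it seen from above (loose). Starts at 0.8 to 1.1; turn clockwise to 0. The key has 6 mm play to either side of a wing and turns about 0.2 rad before the wing follows.
- nut_c (a joint): Angle (rad) of the wing nut 75 mm from the cover's centre along its -x axis, opposite nut_a. 0: wing along its white line (radial). Positive: anticlockwise of it seen from above (loose). Starts at 0.8 to 1.1; turn clockwise to 0. A nut turns stiffly (about 0.25 N m) and stays where it is left.
- nut_d (a joint): Angle (rad) of the wing nut 75 mm from the cover's centre along its -y axis, opposite nut_b. 0: wing along its white line (radial). Positive: anticlockwise of it seen from above (loose). Starts at 0.8 to 1.1; turn clockwise to 0. Each nut has end stops at -0.9 and 1.35.

How it is judged:
By the outcome, as a careful person would: the job done as asked, in the order asked, and still so for the second after the job is handed in, with the robot touching nothing.
It also fails if it takes over 72 s, if anything falls off the work surface, if the arm or the gripper's body presses on something with over 40 N, if the wrist force passes 120 N, or if a joint passes its speed limit or range.

ROBOT

A 7-joint arm with a two-finger parallel gripper is mounted at the origin on the work surface. World frame = base frame: x ahead of the robot, y to its left, z up, the work surface at z = 0. Lengths are in mm, angles in rad, forces in N, time in s.
With the tool pointing down it reaches from about 350 to 900 mm from the base axis. Payload 19.9 kg.
Tool frame: the origin (TCP) lies between the finger pads; the fingertips stand 17 mm ahead of it and the grasp point (between the pads) lies 2 mm behind it (bot.tcp_to_tips is the distance from the TCP to the fingertips, in mm); z points along the fingers, y is the direction in which the jaws open and shut (so a half turn about z gives the same grasp; the last joint's range is limited). The gripper opens to 85 mm and grips with 20 to 120 N. Pads are 22 mm wide; open, the fingers measure 114 mm over their backs; the gripper's body (76 mm by 85 mm) begins 54 mm behind the grasp point. The pads swing forward as they close: fully open they stand 13 mm farther back than shut.
Start: joints at [-1.353, 0.417, -0.01, 1.614, 0.005, 1.111, -0.053], TCP at [159.94, 604.171, 248.26] pointing down, gripper open.
Joint ranges: [-2.81, 2.81], [-0.39, 2.02], [-1.27, 1.25], [0.06, 2.57], [-1.19, 4.33], [0.19, 2], [-2.82, 2.82]. Speed limits (rad/s): [1.89, 1.89, 2.39, 2.39, 3.01, 3.01, 3.01].

INTERFACE

Orientations are given as [roll, pitch, yaw] about the fixed x, y, z axes, in that order (R = Rz(yaw) Ry(pitch) Rx(roll)).
In Python, from plant import bot gives the robot as it stands.
- The arm moves only by the tool step_arm, never from a script. Its argument "moves" is a list of rows, each an object of numbers: "jaw": the closure, from 0 (fully open) to 1 (shut); "x", "y", "z": the shift along the world's x, y, z in units of 40 mm (1.0 is 40 mm); "spin": the turn about the world's z in units of 5 degrees (1.0 is 5 degrees). In form: [{"jaw": .., "x": .., "y": .., "z": .., "spin": ..}, ...]. A call has 1 to 10 rows; each row shifts and turns the commanded pose from where the row before left it; what a row does not reach is not made up. A row lasts 1/10 s, in which the tool goes at most 50 mm and 8.59 degrees, less where a joint would pass 70% of its speed; a pose out of reach is approached as far as the arm can. A call is refused whole if a number of a shift passes 1 or a number of a turn 1, either way. A call with a gripper value outside its range is refused whole. The fingers move at their own pace and stop on an object; "newtons" is the grip in N (left out, the last holds). Time passes only in rows, so rows that do not move let the fingers close. It gives the time, the measured TCP pose, the force and the opening at its end, in the units of the state.
- bot.observe(): the state, without advancing time (a new reading comes with each control period).
- bot.get_image(name): name is "side" or "top"; returns a dict with "image" (384x512x3 uint8, red, green, blue), "z_map" (384x512 float32, mm along the optical axis (not along the pixel's ray), 0 where there is no reading), "K" (3x3 intrinsics, pixels), "D" ([k1, k2, p1, p2, k3] as OpenCV has them; the pictures are not rectified), "R" (3x3) and "t" (3): a world point X has camera coordinates R X + t. Camera axes: x right, y down, z forward; pixel columns grow to the right and rows downward; lengths in mm; the calibration is good to about 2 mm. A picture is of the moment at which its call begins.
- bot.sign_off(): hands the job in, once; it reports no verdict.
Trained networks look in the newest picture that a camera, given by its name, has taken for a name from the list of things; names that differ only in an ending like _2 or _b are one class to them, and where a whole thing is asked for, a point or a joint stands for the part that bears it (a point fixed in the world has none). Each returns a list of dicts, best first, with "p" (0 to 1); they miss things now and then, are a little off and sometimes report something else, mostly with a low value. They report only what shows in the picture. A call takes as long as a camera call.
- bot.look_for(camera, thing): "position" ([x, y, z] in mm, in world coordinates, good to about 4 mm: the middle of the surface that is visible of it).
- bot.outline_of(camera, thing): "mask" (384x512 bool, what is visible of it).
The state is a dict: "time": time; "qpos": joint angles; "dq": joint speeds; "tau": joint torques, N m; "ee_pos": TCP position; "tool_rot": TCP orientation; "contact_force": force on the tool from outside, world axes, zero at the start; "torque": the same for the moment, N m; "gripper_width": opening from 0.0 (shut) to 1.0 (fully open).
Only numpy, scipy, OpenCV 4.12 (cv2) and the standard library are available. Lean on these libraries where they do the work, as an engineer would, in place of code of your own. Each camera call takes 0.05 s, during which the arm holds its last target.

## Working session

There is one attempt and no reset: what is moved stays moved. The work goes in short steps, Python scripts to look and compute and a tool call to move; the robot and the scene stay as the last step left them, time stands still between calls to the robot, and variables do not carry over. Pictures are saved under pics/ and viewed, and the job is handed in when it is done.

Besides the shell and the picture viewer there is one more tool, called by a JSON object that holds its "method" and its "body", one argument or row to a line. step_arm: Moves the arm, as the interface text tells. Its arguments: {"type":"object","properties":{"moves":{"type":"array"},"newtons":{"type":"number"}},"required":["moves"]}

```bash
mkdir -p pics; ls; python3 - <<'E'
from plant import bot
import cv2,numpy as np,pickle
d={}
for c in("side","top"):
    r=bot.get_image(c); d[c]=r
    cv2.imwrite(f"pics/{c}0.png",cv2.cvtColor(cv2.resize(r["image"],None,fx=1.5,fy=1.5,interpolation=cv2.INTER_CUBIC),cv2.COLOR_RGB2BGR))
    print(c,r["K"],r["D"],r["R"],r["t"])
pickle.dump(d,open("im0.pkl","wb"))
for c in("side","top"):
    for n in("key_grip","cover","nut_a"):
        for h in bot.look_for(c,n): print(c,n,h)
print(bot.observe())
E
```

```text
pics
side [[499.14004758   0.         263.73559647]
 [  0.         499.14004758 192.95548813]
 [  0.           0.           1.        ]] [-0.04115272  0.          0.          0.          0.        ] [[ 0.93804329 -0.3463667   0.01024156]
 [-0.23767194 -0.6646177  -0.70837515]
 [ 0.25216428  0.66205243 -0.70576183]] [-552.60503382  195.6009297  1283.66866259]
top [[474.37755551   0.         260.17733207]
 [  0.         474.37755551 196.93476482]
 [  0.           0.           1.        ]] [-0.02229267  0.          0.          0.          0.        ] [[-0.03859759 -0.9992477  -0.0037767 ]
 [-0.97367588  0.03845899 -0.22466905]
 [ 0.22464528 -0.0049944  -0.97442781]] [ -61.19286263  592.25099611 1219.52336002]
side key_grip {'position': [525.5, -392.2, 79.2], 'p': 0.88}
side cover {'position': [527.0, 62.6, 72.3], 'p': 0.62}
side nut_a {'position': [608.7, 95.0, 93.8], 'p': 0.64}
side nut_a {'position': [528.7, 165.3, 88.5], 'p': 0.53}
side nut_a {'position': [533.8, 14.4, 88.7], 'p': 0.53}
side nut_a {'position': [459.2, 82.0, 90.8], 'p': 0.42}
top key_grip {'position': [525.1, -373.3, 
[... 211 characters left out ...]
5, 86.3, 95.4], 'p': 0.54}
{'time': 0.4, 'qpos': array([-1.35348582,  0.41748223, -0.01028656,  1.61370406,  0.00469889,
        1.11068957, -0.05298641]), 'dq': array([-0.00075109, -0.00104323, -0.00184917, -0.00079655, -0.00087351,
       -0.00073986,  0.00014996]), 'tau': array([-7.01318313e-04, -8.63455725e+01,  6.77726548e-01, -4.34804428e+01,
        1.90902507e-02,  3.25811125e-03,  3.34151684e-05]), 'ee_pos': array([159.9451691 , 604.11546629, 248.16501525]), 'tool_rot': array([-3.14133580e+00,  5.26352892e-05,  2.88278649e+00]), 'contact_force': array([-0.82190437,  0.34025835,  0.43686585]), 'torque': array([0.01390712, 0.03989476, 0.00872076]), 'gripper_width': 0.9989188902365538}
```

View pics/side0.png

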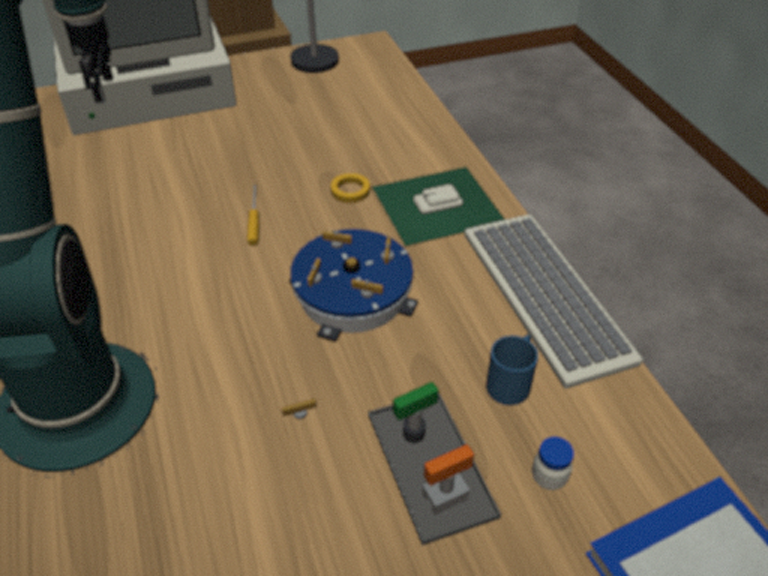

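View pics/top0.png

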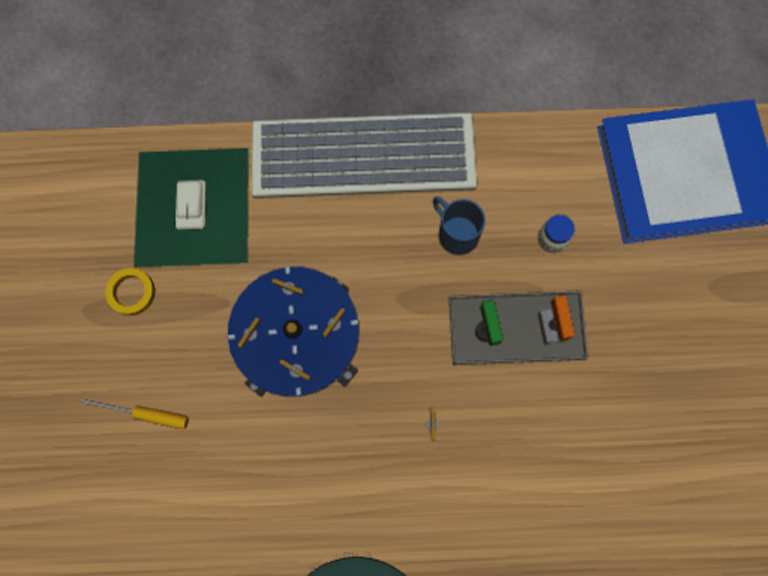

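The side picture shows the cover near (352,270), with the orange key at (450,465) and the green one at (415,400). The top picture shows the four wings at (287,286), (334,322), (294,369) and (248,332), with white radial ticks beside them. Next I'll measure.

```bash
cat > h.py <<'E'
import numpy as np,cv2,pickle
def cloud(r):
    h,w=r["z_map"].shape
    v,u=np.mgrid[0:h,0:w]
    p=cv2.undistortPoints(np.stack([u,v],-1).reshape(-1,1,2).astype(np.float64),r["K"],r["D"]).reshape(h,w,2)
    z=r["z_map"].astype(float)
    c=np.dstack([p[...,0]*z,p[...,1]*z,z])
    return (c-r["t"])@r["R"], p
def onplane(r,p,Z):
    # rays -> plane z=Z
    d=np.dstack([p,np.ones(p.shape[:2])])@r["R"]
    C=-r["R"].T@r["t"]
    return C+d*((Z-C[2])/d[...,2])[...,None]
def hsv(r): return cv2.cvtColor(r["image"],cv2.COLOR_RGB2HSV)
def axis(P):
    m=P.mean(0); U,S,V=np.linalg.svd(P-m,full_matrices=False); return m,np.arctan2(V[0,1],V[0,0]),2*np.sqrt(3)*S/np.sqrt(len(P))
E
python3 - <<'E'
from h import *
d=pickle.load(open("im0.pkl","rb"))
for c in d:
    r=d[c];X,p=cloud(r);H=hsv(r)
    print(c,"cam",-r["R"].T@r["t"])
    reg=(abs(X[...,0]-530)<160)&(abs(X[...,1]-85)<160)&(r["z_map"]>0)
    blue=(H[...,0]>105)&(H[...,0]<125)&(H[...,1]>130)&reg&(X[...,2]>55)
    B=X[blue]; print("blue z med",np.median(B[:,2]),B[:,:2].min(0),B[:,:2].max(0))
    P=onplane(r,p,70.)
    m=(blue.astype(np.uint8)*255); cn,_=cv2.findContours(m,cv2.RETR_EXTERNAL,cv2.CHAIN_APPROX_NONE)
    k=max(cn,key=cv2.contourArea); hull=cv2.convexHull(k)[:,0]
    Q=np.array([P[b,a,:2] for a,b in hull]).astype(np.float32)
    print("circle",cv2.fitEllipse(Q))
    white=(H[...,1]<90)&(H[...,2]>110)&reg&(X[...,2]>55)&(X[...,2]<80)
    n,l,s,ce=cv2.connectedComponentsWithStats(white.astype(np.uint8))
    for i in range(1,n):
        if s[i,4]>=4: print("white",s[i,4],P[l==i].mean(0).round(1),ce[i])
    br=(H[...,0]>8)&(H[...,0]<28)&(H[...,1]>110)&(H[...,2]>80)&(X[...,2]>78)&reg
    n,l,s,ce=cv2.connectedComponentsWithStats(br.astype(np.uint8))
    P98=onplane(r,p,98.)
    for i in range(1,n):
        if s[i,4]>=15:
            a=axis(P98[l==i][:,:2]); print("brass",s[i,4],a[0].round(1),a[1].round(3),a[2].round(1),np.median(X[l==i][:,2]))
    orr=(H[...,0]>=3)&(H[...,0]<12)&(H[...,1]>180)&(abs(X[...,0]-530)<80)&(abs(X[...,1]+385)<70)&(X[...,2]>50)
    O=X[orr]; print("orange",len(O),O.mean(0),np.percentile(O,[3,50,97],axis=0).round(1))
    T=O[O[:,2]>np.percentile(O[:,2],97)-7]; print("top",axis(T[:,:2]),np.median(T[:,2]))
E
```

```text
side cam [ 241.16091049 -911.2600969  1050.18271433]
blue z med 69.81709544766134 [417.17810338 -25.63587634] [644.37114319 202.13641099]
circle ((530.03759765625, 85.99027252197266), (227.22381591796875, 233.21450805664062), 164.34548950195312)
white 4 [535.8 208.6  70. ] [223.5  153.25]
white 4 [554.6 208.1  70. ] [229.5 152. ]
white 7 [459.  184.2  70. ] [201. 164.]
white 4 [524.1 170.4  70. ] [223.5 162. ]
white 14 [642.1 102.8  70. ] [268.78571429 167.42857143]
white 13 [529.4 129.3  70. ] [229.38461538 170.38461538]
white 5 [615.1 102.3  70. ] [260.2 169.6]
white 17 [568.3  96.6  70. ] [245.64705882 174.52941176]
white 4 [416.9 115.3  70. ] [193.  182.5]
white 17 [496.4  90.9  70. ] [222.35294118 181.58823529]
white 6 [465.9  91.2  70. ] [212. 184.]
white 6 [536.8  62.3  70. ] [239.         184.83333333]
white 13 [422.6  84.3  70. ] [197.76923077 189.23076923]
white 13 [540.6 -16.4  70. ] [249.38461538 203.38461538]
brass 84 [522.1 158.6] -0.676 [58.5 19.2] 91.05471380079764
brass 16 [598.1  78.4] -1.947 [34.4  4.8] 98.46697560160456
brass 23 [527.8  80.3] -2.255 [17.8 14.2] 89
[... 1295 characters left out ...]
[23.9  7.1] 96.37400107238491
brass 27 [600.8  84.6] -1.996 [27.2  7. ] 99.43184390644116
brass 54 [539.4  17.3] 2.494 [58.6  7.7] 98.88770196140746
brass 24 [540.9 157.7] 2.562 [24.9  6.8] 98.19034620101937
brass 35 [532.8  91.4] 1.336 [15.6 15.5] 90.63354620427417
brass 25 [513.6 175.9] 2.575 [26.   6.6] 98.20710827815
brass 23 [467.9 100.7] -2.192 [24.   6.3] 98.17356569279823
brass 27 [450.2  73.1] -2.118 [27.   6.7] 97.93249604067503
orange 64 [ 524.84959568 -375.04659676  102.65059423] [[ 494.4 -388.8   86.4]
 [ 524.2 -374.3  103.6]
 [ 562.  -370.   113.8]]
top (array([ 529.27572067, -374.68935223]), np.float64(-3.0034289047060057), array([71.0415542 , 11.81755674])) 111.29284594618855
```

```bash
cat > fit.py <<'E'
from h import *
from scipy.optimize import minimize
from scipy.spatial.transform import Rotation
def proj(r,P):
    q,_=cv2.projectPoints(np.asarray(P,float),cv2.Rodrigues(r["R"])[0],r["t"],r["K"],r["D"]); return q[:,0]
C8=np.array([[a,b,c] for a in(-1,1) for b in(-1,1) for c in(-1,1)],float)
def sil(r,x,y,z,yaw,dims,S=8):
    P=C8*np.array(dims)/2; c,s=np.cos(yaw),np.sin(yaw)
    P=P@np.array([[c,s,0],[-s,c,0],[0,0,1]])+[x,y,z]
    q=cv2.convexHull(((proj(r,P)+.5)*S).astype(np.float32))
    m=np.zeros((384,512),np.uint8)
    x0,y0=(q[:,0].min(0)//S-2).astype(int); w=64
    big=np.zeros((w*S,w*S),np.uint8); cv2.fillConvexPoly(big,(q[:,0]-np.array([x0,y0])*S).round().astype(np.int32),255)
    out=np.zeros((384,512),np.float32); out[y0:y0+w,x0:x0+w]=cv2.resize(big,(w,w),interpolation=cv2.INTER_AREA)[:384-y0,:512-x0]/255.
    return out
def orange(r,lo=None):
    H=hsv(r); return ((H[...,0]<13)&(H[...,1]>150)&(H[...,2]>70))
def fitkey(rs,x0,zfree=True,box=None):
    ms=[]
    for r in rs:
        X,_=cloud(r); m=orange(r)&(np.linalg.norm(X-np.array(x0[:3]),axis=-1)<65); ms.append(cv2.GaussianBlur(m.astype(np.float32),(0,0),.7))
    def f(v): return sum(((cv2.GaussianBlur(sil(r,*v,(75,22,38)),(0,0),.7)-m)**2).sum() for r,m in zip(rs,ms))
    sx=np.array([x0]+[np.array(x0)+np.eye(4)[i]*[5,5,5,.1][i] for i in range(4)])
    o=minimize(f,x0,method="Nelder-Mead",options=dict(initial_simplex=sx,maxiter=250)); return o.x,o.fun
E
python3 - <<'E'
from fit import *
d=pickle.load(open("im0.pkl","rb"))
for s in (["side"],["top"],["side","top"]): print(s,fitkey([d[c] for c in s],[530,-380,94,.14]))
for c in d:
    r=d[c];X,p=cloud(r);H=hsv(r)
    tray=(H[...,1]<60)&(abs(X[...,0]-530)<45)&(X[...,1]>-355)&(X[...,1]<-325)&(X[...,2]<20)
    print(c,"tray z",np.median(X[tray][:,2]),tray.sum())
    ft=(H[...,1]<60)&(abs(X[...,0]-530)<45)&(abs(X[...,1]+380)<50)&(X[...,2]>22)&(X[...,2]<40)
    print("foot",ft.sum(),np.percentile(X[ft],[5,50,95],axis=0).round(1) if ft.any() else 0)
E
```

```text
['side'] (array([ 5.30891025e+02, -3.80294138e+02,  9.26519128e+01,  1.80320294e-01]), np.float64(73.9075927734375))
['top'] (array([ 5.32390608e+02, -3.83916905e+02,  9.78774179e+01,  5.77097552e-02]), np.float64(220.4835662841797))
['side', 'top'] (array([ 5.30236376e+02, -3.82850648e+02,  9.69764791e+01,  1.19505507e-01]), np.float64(307.57476806640625))
side tray z 2.8562421490052543 124
foot 336 [[ 499.6 -404.    24.8]
 [ 521.2 -391.7   30.5]
 [ 556.5 -370.9   35.2]]
top tray z 5.213179540969786 327
foot 160 [[ 502.3 -384.5   26.8]
 [ 526.6 -372.2   32.3]
 [ 557.7 -363.7   37.1]]
```

```bash
python3 - <<'E'
from fit import *
d=pickle.load(open("im0.pkl","rb"))
o=[]
for c in d:
    r=d[c]
    u,v=proj(r,[[530,-380,94]])[0].astype(int)
    m=orange(r); im=r["image"][v-28:v+28,u-35:u+35].copy(); b=im.copy(); b[m[v-28:v+28,u-35:u+35]]=[255,255,255]
    s=sil(r,530.5,-380.3,94,.15,(75,22,38))[v-28:v+28,u-35:u+35]>.5
    e=im.copy(); e[s^cv2.erode(s.astype(np.uint8),np.ones((3,3))).astype(bool)]=[0,255,255]
    o.append(np.hstack([cv2.resize(k,None,fx=3.6,fy=3.6,interpolation=0) for k in(im,b,e)]))
cv2.imwrite("pics/key.png",cv2.cvtColor(np.vstack(o),cv2.COLOR_RGB2BGR))
E
```

```text
(no output)
```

View pics/key.png

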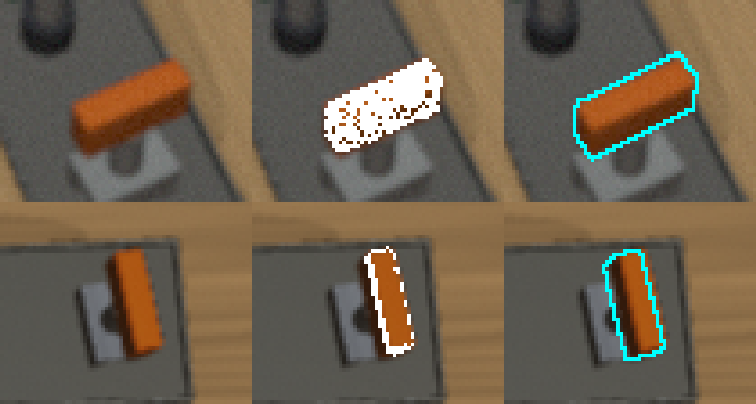

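```bash
python3 - <<'E'
from fit import *
d=pickle.load(open("im0.pkl","rb"))
r=d["top"];u,v=proj(r,[[530,-380,94]])[0].astype(int);print(u,v)
H=hsv(r)
for row in range(v-16,v+18,4): print([tuple(map(int,x)) for x in H[row,u-8:u+10]])
import fit
fit.orange=lambda r:(lambda H:(H[...,0]<17)&(H[...,1]>165))(hsv(r))
print(fit.orange(r)[v-20:v+20,u-12:u+16].astype(int).sum(1))
for s in (["side"],["top"],["side","top"]): print(s,fitkey([d[c] for c in s],[530,-380,94,.14]))
E
```

```text
373 212
[(21, 25, 70), (21, 27, 67), (26, 28, 63), (21, 29, 62), (26, 27, 65), (26, 26, 69), (23, 29, 70), (25, 25, 61), (13, 72, 57), (13, 124, 70), (12, 159, 85), (13, 140, 82), (17, 57, 71), (26, 26, 68), (21, 26, 69), (25, 22, 69), (23, 29, 71), (23, 28, 74)]
[(26, 21, 84), (23, 28, 83), (14, 72, 71), (11, 162, 55), (10, 205, 71), (12, 222, 125), (13, 227, 165), (13, 227, 174), (13, 226, 175), (13, 226, 174), (13, 227, 174), (13, 227, 174), (13, 211, 156), (13, 121, 114), (26, 21, 86), (26, 24, 85), (26, 21, 87), (21, 21, 86)]
[(25, 18, 85), (30, 18, 85), (15, 55, 74), (11, 179, 54), (12, 209, 50), (11, 216, 79), (11, 223, 134), (13, 228, 167), (13, 227, 173), (13, 224, 175), (13, 230, 173), (13, 227, 174), (13, 228, 173), (13, 211, 155), (12, 121, 112), (26, 21, 86), (26, 21, 85), (26, 21, 85)]
[(107, 19, 123), (109, 17, 121), (115, 13, 117), (0, 18, 85), (11, 194, 50), (12, 199, 50), (11, 221, 90), (12, 225, 145), (13, 225, 168), (13, 227, 174), (13, 226, 174), (13, 227, 174), (13, 226, 174), (13, 230, 172), (12, 200, 144), (13, 93, 96), (21, 21, 87), (26, 21, 85)]
[(107, 19, 1
[... 1140 characters left out ...]
, 76), (30, 12, 85), (18, 15, 87), (21, 22, 83), (26, 22, 81), (26, 22, 81), (21, 23, 76), (23, 26, 78), (26, 22, 80), (30, 18, 83), (26, 24, 86), (30, 21, 87), (23, 23, 87), (26, 21, 87), (26, 20, 88), (23, 23, 88)]
[ 0  0  0  0  0  4  8  9  9 10 10 11 11 10 10 11 11 11 10 11 11 11 10 10
 11 11 11 11 11 11 11 11  9  7  3  0  0  0  0  0]
['side'] (array([ 5.30373113e+02, -3.81038369e+02,  9.38971811e+01,  1.94878241e-01]), np.float64(70.34464263916016))
['top'] (array([ 5.31718262e+02, -3.82964475e+02,  9.84231525e+01,  1.21450665e-01]), np.float64(26.71784782409668))
['side', 'top'] (array([ 5.30420229e+02, -3.83188203e+02,  9.74515308e+01,  1.52563001e-01]), np.float64(105.69038391113281))
```

The handle centre is at about (530.4, -382.5, 95) with a yaw of about 0.14. That agrees with the tray floor (about 3 mm) plus 92. The cover centre is at about (533.5, 93) with a yaw of 0.079. Next I move over to the key.

{"method": "step_arm", "body": {
  "moves": [
    {"jaw": 0,"x": 0.7,"y": -0.7,"spin": -1},
    {"jaw": 0,"x": 0.7,"y": -0.7,"spin": -1},
    {"jaw": 0,"x": 0.7,"y": -0.7,"spin": -1},
    {"jaw": 0,"x": 0.7,"y": -0.7,"spin": -1},
    {"jaw": 0,"x": 0.7,"y": -0.7,"spin": -1},
    {"jaw": 0,"x": 0.7,"y": -0.7,"spin": -1},
    {"jaw": 0,"x": 0.7,"y": -0.7,"spin": -1},
    {"jaw": 0,"x": 0.7,"y": -0.7,"spin": -1},
    {"jaw": 0,"x": 0.7,"y": -0.7,"spin": -1},
    {"jaw": 0,"x": 0.7,"y": -0.7,"spin": -1}
  ]
}}

```text
invalid input at $.moves[0]: expected keys jaw, x, y, z, spin
```

{"method": "step_arm", "body": {
  "moves": [
    {"jaw": 0,"x": 0.2,"y": -0.9,"spin": -1},
    {"jaw": 0,"x": 0.2,"y": -0.9,"spin": -1},
    {"jaw": 0,"x": 0.2,"y": -0.9,"spin": -1},
    {"jaw": 0,"x": 0.2,"y": -0.9,"spin": -1},
    {"jaw": 0,"x": 0.2,"y": -0.9,"spin": -1},
    {"jaw": 0,"x": 0.2,"y": -0.9,"spin": -1},
    {"jaw": 0,"x": 0.2,"y": -0.9,"spin": -1},
    {"jaw": 0,"x": 0.2,"y": -0.9,"spin": -1},
    {"jaw": 0,"x": 0.2,"y": -0.9,"spin": -1},
    {"jaw": 0,"x": 0.2,"y": -0.9,"spin": -1}
  ]
}}

```text
invalid input at $.moves[0]: expected keys jaw, x, y, z, spin
```

{"method": "step_arm", "body": {
  "moves": [
    {"jaw": 0,"y": -0.9,"spin": -1},
    {"jaw": 0,"y": -0.9,"spin": -1},
    {"jaw": 0,"y": -0.9,"spin": -1},
    {"jaw": 0,"y": -0.9,"spin": -1},
    {"jaw": 0,"y": -0.9,"spin": -1},
    {"jaw": 0,"y": -0.9,"spin": -1},
    {"jaw": 0,"y": -0.9,"spin": -1},
    {"jaw": 0,"y": -0.9,"spin": -1},
    {"jaw": 0,"y": -0.7,"spin": -1},
    {"jaw": 0,"y": 0,"spin": -1}
  ]
}}

```text
invalid input at $.moves[0]: expected keys jaw, x, y, z, spin
```

{"method": "step_arm", "body": {
  "moves": [
    {"jaw": 0,"x": 0.7,"y": -0.7,"z": 0,"spin": -1},
    {"jaw": 0,"x": 0.7,"y": -0.7,"z": 0,"spin": -1},
    {"jaw": 0,"x": 0.7,"y": -0.7,"z": 0,"spin": -1},
    {"jaw": 0,"x": 0.7,"y": -0.7,"z": 0,"spin": -1},
    {"jaw": 0,"x": 0.7,"y": -0.7,"z": 0,"spin": -1},
    {"jaw": 0,"x": 0.7,"y": -0.7,"z": 0,"spin": -1},
    {"jaw": 0,"x": 0.7,"y": -0.7,"z": 0,"spin": -1},
    {"jaw": 0,"x": 0.7,"y": -0.7,"z": 0,"spin": -1},
    {"jaw": 0,"x": 0.7,"y": -0.7,"z": 0,"spin": -1},
    {"jaw": 0,"x": 0.7,"y": -0.7,"z": 0,"spin": -1}
  ]
}}

```text
time: 1.4
ee_pos: [440.9, 322.9, 248.5]
tool_rot: [3.141, -0.0, 2.007]
contact_force: [-0.1, -0.3, 0.0]
gripper_width: 0.998
```

{"method": "step_arm", "body": {
  "moves": [
    {"jaw": 0,"x": 0.2,"y": -0.9,"z": 0,"spin": -1},
    {"jaw": 0,"x": 0.2,"y": -0.9,"z": 0,"spin": -1},
    {"jaw": 0,"x": 0.2,"y": -0.9,"z": 0,"spin": -1},
    {"jaw": 0,"x": 0.2,"y": -0.9,"z": 0,"spin": -1},
    {"jaw": 0,"x": 0.2,"y": -0.9,"z": 0,"spin": -1},
    {"jaw": 0,"x": 0.2,"y": -0.9,"z": 0,"spin": -1},
    {"jaw": 0,"x": 0.2,"y": -0.9,"z": 0,"spin": -1},
    {"jaw": 0,"x": 0.2,"y": -0.9,"z": 0,"spin": -1},
    {"jaw": 0,"x": 0.2,"y": -0.9,"z": 0,"spin": -1},
    {"jaw": 0,"x": 0.2,"y": -0.9,"z": 0,"spin": -1}
  ]
}}

```text
time: 2.4
ee_pos: [520.1, -37.2, 248.5]
tool_rot: [3.141, -0.0, 1.134]
contact_force: [0.8, 0.2, -0.1]
gripper_width: 0.999
```

{"method": "step_arm", "body": {
  "moves": [
    {"jaw": 0,"x": 0,"y": -0.9,"z": 0,"spin": -1},
    {"jaw": 0,"x": 0,"y": -0.9,"z": 0,"spin": -1},
    {"jaw": 0,"x": 0,"y": -0.9,"z": 0,"spin": -1},
    {"jaw": 0,"x": 0,"y": -0.9,"z": 0,"spin": -1},
    {"jaw": 0,"x": 0,"y": -0.9,"z": 0,"spin": -1},
    {"jaw": 0,"x": 0,"y": -0.9,"z": 0,"spin": -1},
    {"jaw": 0,"x": 0,"y": -0.9,"z": 0,"spin": -1},
    {"jaw": 0,"x": 0,"y": -0.9,"z": 0,"spin": -1},
    {"jaw": 0,"x": 0,"y": -0.9,"z": 0,"spin": -1},
    {"jaw": 0,"x": 0,"y": -0.5,"z": 0,"spin": -1}
  ]
}}

```text
time: 3.4
ee_pos: [519.1, -382.6, 248.2]
tool_rot: [3.141, 0.001, 0.259]
contact_force: [-0.8, 0.3, 0.1]
gripper_width: 0.998
```

{"method": "step_arm", "body": {
  "moves": [
    {"jaw": 0,"x": 0.28,"y": 0,"z": 0,"spin": -0.7},
    {"jaw": 0,"x": 0,"y": 0,"z": -0.5,"spin": -0.7},
    {"jaw": 0,"x": 0,"y": 0,"z": -0.6,"spin": 0},
    {"jaw": 0,"x": 0,"y": 0,"z": -0.6,"spin": 0},
    {"jaw": 0,"x": 0,"y": 0,"z": -0.5,"spin": 0},
    {"jaw": 0,"x": 0,"y": 0,"z": 0,"spin": 0},
    {"jaw": 0,"x": 0,"y": 0,"z": 0,"spin": 0}
  ]
}}

```text
time: 4.1
ee_pos: [531.2, -380.0, 160.8]
tool_rot: [3.141, 0.0, 0.143]
contact_force: [0.0, -0.5, -0.1]
gripper_width: 1.004
```

```bash
cat > snap.py <<'E'
import sys
from plant import bot
from h import *
def snap(n,box=None):
    d={}
    for c in("side","top"):
        d[c]=bot.get_image(c)
    pickle.dump(d,open(n+".pkl","wb"))
    return d
def crop(d,n,ctr,s=45,f=4):
    from fit import proj
    o=[]
    for c in d:
        u,v=proj(d[c],[ctr])[0].astype(int); u=min(max(u,s),512-s); v=min(max(v,s),384-s)
        o.append(cv2.resize(d[c]["image"][v-s:v+s,u-s:u+s],None,fx=f,fy=f,interpolation=cv2.INTER_CUBIC))
    cv2.imwrite(f"pics/{n}.png",cv2.cvtColor(np.hstack(o),cv2.COLOR_RGB2BGR))
E
python3 - <<'E'
from snap import *
d=snap("a1");crop(d,"a1",[530,-382,120]); o=bot.observe(); print(o["ee_pos"],o["tool_rot"],o["contact_force"])
E
```

```text
[ 531.55928433 -380.23680165  161.5772491 ] [ 3.14065955e+00 -1.16507439e-03  1.42674195e-01] [-0.52562862  0.09369925 -0.08120053]
```

View pics/a1.png

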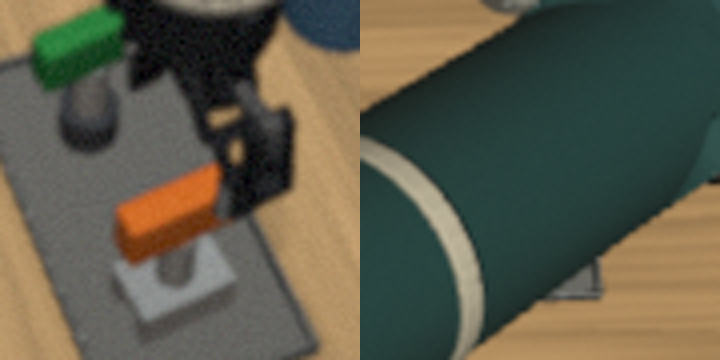

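```bash
python3 - <<'E'
from fit import *
d=pickle.load(open("a1.pkl","rb"));r=d["side"]
u,v=proj(r,[[530,-382,120]])[0].astype(int)
import numpy as np
j=np.array([np.sin(.143),-np.cos(.143),0])
for k in(-57,-43,43,57):
    P=np.array([531,-380,144+13])+k*j; q=(proj(r,[P])[0]-[u,v])*4+180; print(k,P.round(),q.round())
X,_=cloud(r); 
for px in((250,190),(230,150),(270,130)):
    a,b=px; print(px,X[int(v+(b-180)/4),int(u+(a-180)/4)].round(1))
E
```

```text
-57 [ 523. -324.  157.] [133.  64.]
-43 [ 525. -337.  157.] [146.  83.]
43 [ 537. -423.  157.] [231. 204.]
57 [ 539. -436.  157.] [246. 225.]
(250, 190) [ 528.6 -450.1  217. ]
(230, 150) [ 604.1 -298.7   -1.1]
(270, 130) [ 537.2 -445.8  257.7]
```

The near fingertip shows at about (245,210) in the left crop, where I predicted it, so the jaws straddle the handle. I go down and grip.

{"method": "step_arm", "body": {
  "moves": [
    {"jaw": 0,"x": -0.02,"y": -0.05,"z": -0.5,"spin": 0},
    {"jaw": 0,"x": 0,"y": 0,"z": -0.5,"spin": 0},
    {"jaw": 0,"x": 0,"y": 0,"z": -0.4,"spin": 0},
    {"jaw": 0,"x": 0,"y": 0,"z": -0.25,"spin": 0},
    {"jaw": 0,"x": 0,"y": 0,"z": 0,"spin": 0}
  ]
}}

```text
time: 4.7
ee_pos: [530.1, -381.6, 93.5]
tool_rot: [-3.141, 0.001, 0.143]
contact_force: [-1.0, -0.1, -0.3]
gripper_width: 0.996
```

{"method": "step_arm", "body": {
  "moves": [
    {"jaw": 0.4,"x": 0,"y": 0,"z": 0,"spin": 0},
    {"jaw": 0.6,"x": 0,"y": 0,"z": 0,"spin": 0},
    {"jaw": 0.8,"x": 0,"y": 0,"z": 0,"spin": 0},
    {"jaw": 1,"x": 0,"y": 0,"z": 0,"spin": 0},
    {"jaw": 1,"x": 0,"y": 0,"z": 0,"spin": 0},
    {"jaw": 1,"x": 0,"y": 0,"z": 0,"spin": 0},
    {"jaw": 1,"x": 0,"y": 0,"z": 0,"spin": 0},
    {"jaw": 1,"x": 0,"y": 0,"z": 0,"spin": 0},
    {"jaw": 1,"x": 0,"y": 0,"z": 0,"spin": 0}
  ],
  "newtons": 90
}}

```text
time: 5.6
ee_pos: [530.6, -382.0, 94.8]
tool_rot: [3.141, -0.001, 0.143]
contact_force: [-0.6, 0.1, 6.3]
gripper_width: 0.247
```

{"method": "step_arm", "body": {
  "moves": [
    {"jaw": 1,"x": 0,"y": 0,"z": 0.3,"spin": 0},
    {"jaw": 1,"x": 0,"y": 0,"z": 0.6,"spin": 0},
    {"jaw": 1,"x": 0,"y": 0,"z": 0.8,"spin": 0},
    {"jaw": 1,"x": 0,"y": 0,"z": 0.8,"spin": 0},
    {"jaw": 1,"x": 0,"y": 0,"z": 0.8,"spin": 0},
    {"jaw": 1,"x": 0,"y": 0,"z": 0.6,"spin": 0},
    {"jaw": 1,"x": 0,"y": 0,"z": 0,"spin": 0}
  ]
}}

```text
time: 6.3
ee_pos: [530.8, -382.7, 253.9]
tool_rot: [3.139, -0.003, 0.142]
contact_force: [-0.6, -0.5, -4.3]
gripper_width: 0.243
```

```bash
python3 - <<'E'
from snap import *
d=snap("a2");crop(d,"a2",[530,-382,220],60,5); o=bot.observe(); print(o["ee_pos"],o["tool_rot"],o["contact_force"],o["torque"],o["gripper_width"],o["qpos"])
E
```

```text
[ 530.18946636 -381.51086289  250.09298202] [-3.14107482e+00 -1.03631891e-04  1.42738200e-01] [-0.44992627  1.05082528 -5.31899284] [0.02398252 0.02436004 0.00651296] 0.24892151634099446 [-0.00721741  0.60883178  0.87517546  1.5567729  -0.48920304  1.20832217
 -0.47190137]
```

View pics/a2.png

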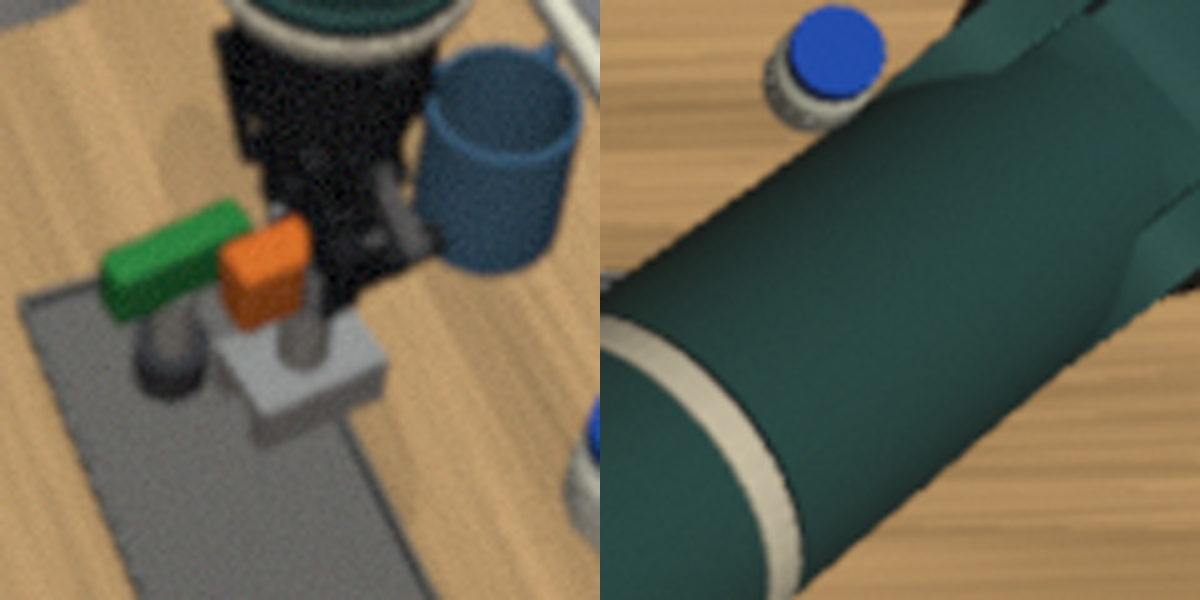

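The key hangs upright in the jaws, with its foot at about (300,400) in the left crop. Next it goes to the first nut (the +x one).

{"method": "step_arm", "body": {
  "moves": [
    {"jaw": 1,"x": 0.1,"y": 0.5,"z": 0,"spin": 0.8},
    {"jaw": 1,"x": 0.2,"y": 1,"z": 0,"spin": 1},
    {"jaw": 1,"x": 0.2,"y": 1,"z": 0,"spin": 1},
    {"jaw": 1,"x": 0.2,"y": 1,"z": 0,"spin": 1},
    {"jaw": 1,"x": 0.2,"y": 1,"z": 0,"spin": 1},
    {"jaw": 1,"x": 0.2,"y": 1,"z": 0,"spin": 1},
    {"jaw": 1,"x": 0.2,"y": 1,"z": 0,"spin": 1},
    {"jaw": 1,"x": 0.2,"y": 1,"z": 0,"spin": 1},
    {"jaw": 1,"x": 0.2,"y": 1,"z": 0,"spin": 1},
    {"jaw": 1,"x": 0.2,"y": 1,"z": 0,"spin": 1}
  ]
}}

```text
time: 7.4
ee_pos: [605.7, 0.1, 248.8]
tool_rot: [-3.14, 0.001, 1.002]
contact_force: [0.8, -0.5, -4.3]
gripper_width: 0.247
```

{"method": "step_arm", "body": {
  "moves": [
    {"jaw": 1,"x": 0.04,"y": 1,"z": 0,"spin": 1},
    {"jaw": 1,"x": 0,"y": 0.9,"z": 0,"spin": 0.7},
    {"jaw": 1,"x": 0,"y": 0.62,"z": 0,"spin": 0},
    {"jaw": 1,"x": 0,"y": 0,"z": 0,"spin": 0},
    {"jaw": 1,"x": 0,"y": 0,"z": 0,"spin": 0},
    {"jaw": 1,"x": 0,"y": 0,"z": 0,"spin": 0}
  ]
}}

```text
time: 8.0
ee_pos: [607.6, 97.8, 249.5]
tool_rot: [-3.141, 0.001, 1.145]
contact_force: [-0.0, -0.5, -4.3]
gripper_width: 0.244
```

```bash
python3 - <<'E'
from snap import *
d=snap("a3");crop(d,"a3",[600,90,150],60,5); 
for i in range(4):
    o=bot.observe(); print(o["time"],o["ee_pos"],o["tool_rot"],o["gripper_width"],o["qpos"].round(2)); bot.get_image("top")
E
```

```text
8.1 [607.83681112  97.80395995 249.92257053] [-3.14122301e+00  6.71287990e-04  1.14457100e+00] 0.24656665376671574 [-0.66  0.46  0.61  1.65 -0.28  1.12 -0.4 ]
8.15 [607.88081384  98.01206277 250.0674775 ] [-3.14131694e+00  3.75007989e-04  1.14479545e+00] 0.24480576447616012 [-0.66  0.46  0.61  1.65 -0.28  1.12 -0.4 ]
8.2 [607.91955271  98.20216005 250.149453  ] [-3.14141345e+00  2.17778772e-04  1.14505755e+00] 0.24589603010207162 [-0.66  0.46  0.61  1.65 -0.28  1.12 -0.4 ]
8.25 [607.93979066  98.37367175 250.20119411] [-3.14143992e+00  1.02336031e-04  1.14527185e+00] 0.24931479113978763 [-0.66  0.46  0.61  1.65 -0.28  1.12 -0.4 ]
```

View pics/a3.png

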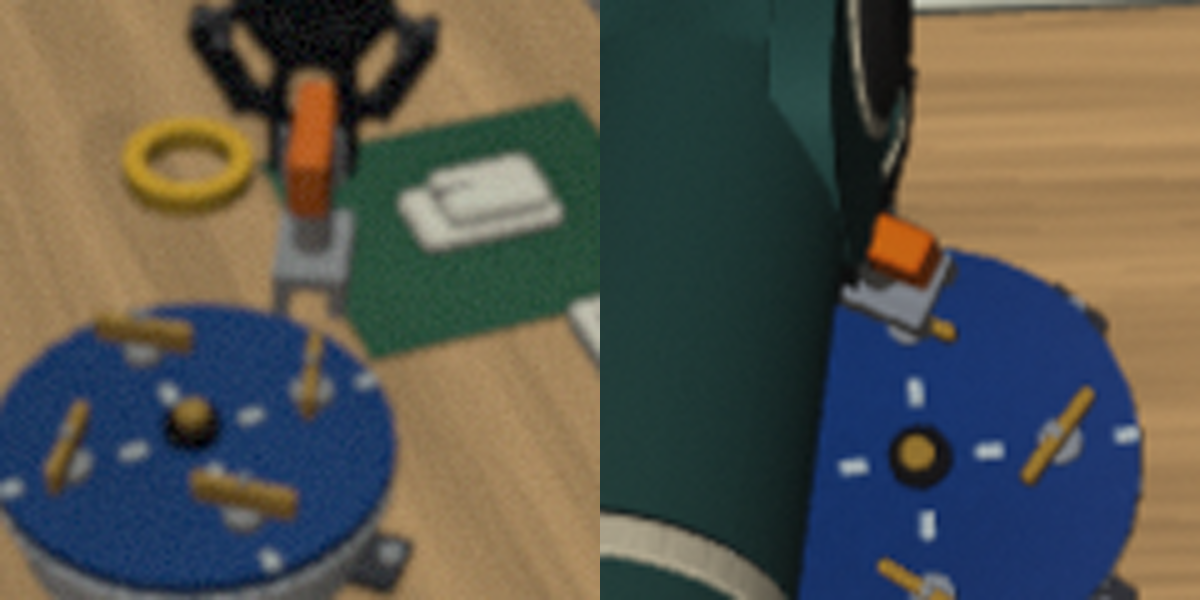

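The slot legs at (280–345, 290) sit straight over the wing at (312,370), parallel to it. I lower the key in stages.

{"method": "step_arm", "body": {
  "moves": [
    {"jaw": 1,"x": 0,"y": 0,"z": -0.4,"spin": 0},
    {"jaw": 1,"x": 0,"y": 0,"z": -0.4,"spin": 0},
    {"jaw": 1,"x": 0,"y": 0,"z": -0.3,"spin": 0},
    {"jaw": 1,"x": 0,"y": 0,"z": -0.2,"spin": 0},
    {"jaw": 1,"x": 0,"y": 0,"z": 0,"spin": 0},
    {"jaw": 1,"x": 0,"y": 0,"z": 0,"spin": 0}
  ]
}}

```text
time: 8.9
ee_pos: [608.1, 98.9, 198.3]
tool_rot: [3.142, 0.0, 1.146]
contact_force: [-0.5, 1.4, -3.1]
gripper_width: 0.242
```

{"method": "step_arm", "body": {
  "moves": [
    {"jaw": 1,"x": 0,"y": 0,"z": -0.1,"spin": 0},
    {"jaw": 1,"x": 0,"y": 0,"z": -0.1,"spin": 0},
    {"jaw": 1,"x": 0,"y": 0,"z": -0.1,"spin": 0},
    {"jaw": 1,"x": 0,"y": 0,"z": -0.1,"spin": 0},
    {"jaw": 1,"x": 0,"y": 0,"z": 0,"spin": 0}
  ]
}}

```text
time: 9.4
ee_pos: [607.7, 98.9, 181.6]
tool_rot: [-3.141, 0.001, 1.146]
contact_force: [-0.5, 0.1, -4.3]
gripper_width: 0.25
```

{"method": "step_arm", "body": {
  "moves": [
    {"jaw": 1,"x": 0,"y": 0,"z": -0.1,"spin": 0},
    {"jaw": 1,"x": 0,"y": 0,"z": -0.1,"spin": 0},
    {"jaw": 1,"x": 0,"y": 0,"z": 0,"spin": 0},
    {"jaw": 1,"x": 0,"y": 0,"z": 0,"spin": 0}
  ]
}}

```text
time: 9.8
ee_pos: [607.9, 98.9, 174.2]
tool_rot: [-3.141, 0.0, 1.146]
contact_force: [-0.3, 0.6, -3.9]
gripper_width: 0.242
```

{"method": "step_arm", "body": {
  "moves": [
    {"jaw": 1,"x": 0,"y": 0,"z": 0,"spin": -0.8},
    {"jaw": 1,"x": 0,"y": 0,"z": 0,"spin": -0.8},
    {"jaw": 1,"x": 0,"y": 0,"z": 0,"spin": -0.8},
    {"jaw": 1,"x": 0,"y": 0,"z": 0,"spin": -0.8},
    {"jaw": 1,"x": 0,"y": 0,"z": 0,"spin": -0.8},
    {"jaw": 1,"x": 0,"y": 0,"z": 0,"spin": -0.8},
    {"jaw": 1,"x": 0,"y": 0,"z": 0,"spin": -0.8},
    {"jaw": 1,"x": 0,"y": 0,"z": 0,"spin": -0.8},
    {"jaw": 1,"x": 0,"y": 0,"z": 0,"spin": -0.8},
    {"jaw": 1,"x": 0,"y": 0,"z": 0,"spin": -0.8}
  ]
}}

```text
time: 10.8
ee_pos: [607.6, 99.5, 174.4]
tool_rot: [-3.141, 0.001, 0.446]
contact_force: [-3.5, 1.3, -2.3]
gripper_width: 0.242
```

{"method": "step_arm", "body": {
  "moves": [
    {"jaw": 1,"x": 0,"y": 0,"z": 0,"spin": -0.8},
    {"jaw": 1,"x": 0,"y": 0,"z": 0,"spin": -0.8},
    {"jaw": 1,"x": 0,"y": 0,"z": 0,"spin": -0.8},
    {"jaw": 1,"x": 0,"y": 0,"z": 0,"spin": -0.8},
    {"jaw": 1,"x": 0,"y": 0,"z": 0,"spin": -0.8},
    {"jaw": 1,"x": 0,"y": 0,"z": 0,"spin": -0.8},
    {"jaw": 1,"x": 0,"y": 0,"z": 0,"spin": -0.8},
    {"jaw": 1,"x": 0,"y": 0,"z": 0,"spin": -0.5},
    {"jaw": 1,"x": 0,"y": 0,"z": 0,"spin": 0},
    {"jaw": 1,"x": 0,"y": 0,"z": 0,"spin": 0}
  ]
}}

```text
time: 11.8
ee_pos: [607.8, 99.6, 174.2]
tool_rot: [-3.141, 0.0, -0.082]
contact_force: [-1.4, 4.0, -3.3]
gripper_width: 0.25
```

```bash
python3 - <<'E'
from snap import *
d=snap("a4");crop(d,"a4",[590,90,110],45,6); 
o=bot.observe(); print(o["time"],o["ee_pos"],o["tool_rot"],o["contact_force"],o["torque"],o["qpos"].round(2))
E
```

```text
11.9 [607.84045816  99.54406501 174.24948458] [-3.14075018e+00  3.66227831e-04 -8.25002581e-02] [-2.68748474  5.14773263 -3.33330324] [1.43152843 0.75747118 0.19004105] [-0.82  0.63  0.87  1.73 -0.55  1.05 -1.42]
```

View pics/a4.png

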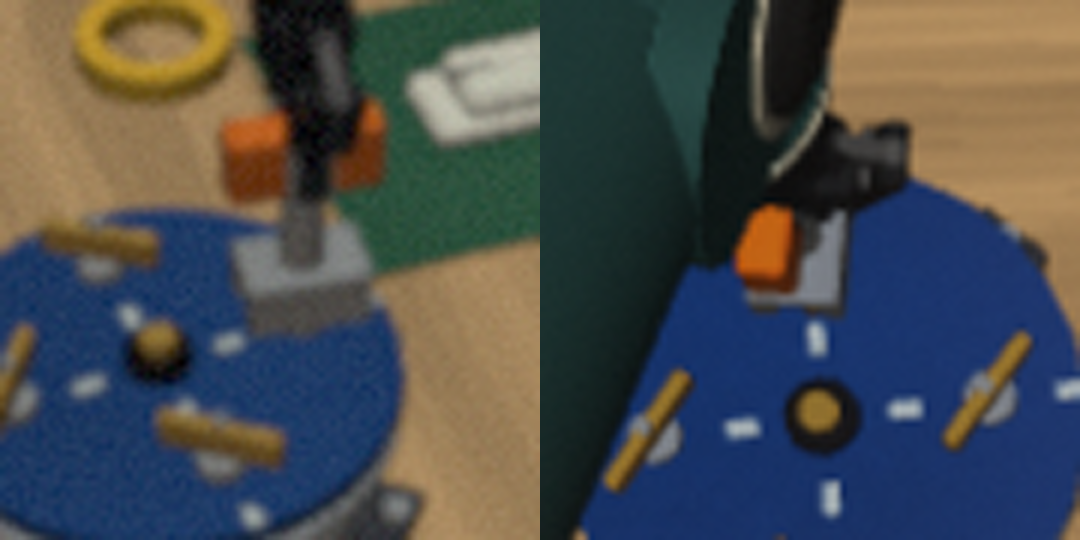

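{"method": "step_arm", "body": {
  "moves": [
    {"jaw": 1,"x": 0,"y": 0,"z": 0,"spin": -0.3},
    {"jaw": 1,"x": 0,"y": 0,"z": 0,"spin": 0},
    {"jaw": 1,"x": 0,"y": 0,"z": 0,"spin": 0},
    {"jaw": 1,"x": 0,"y": 0,"z": 0,"spin": 0}
  ]
}}

```text
time: 12.3
ee_pos: [607.8, 99.6, 174.2]
tool_rot: [-3.141, 0.001, -0.109]
contact_force: [-3.8, 5.1, -3.4]
gripper_width: 0.243
```

{"method": "step_arm", "body": {
  "moves": [
    {"jaw": 1,"x": 0,"y": 0,"z": 0,"spin": 0.8},
    {"jaw": 1,"x": 0,"y": 0,"z": 0,"spin": 0.8},
    {"jaw": 1,"x": 0,"y": 0,"z": 0,"spin": 0.5},
    {"jaw": 1,"x": 0,"y": 0,"z": 0,"spin": 0},
    {"jaw": 1,"x": 0,"y": 0,"z": 0.1,"spin": 0},
    {"jaw": 1,"x": 0,"y": 0,"z": 0.2,"spin": 0},
    {"jaw": 1,"x": 0,"y": 0,"z": 0.3,"spin": 0},
    {"jaw": 1,"x": 0,"y": 0,"z": 0.4,"spin": 0},
    {"jaw": 1,"x": 0,"y": 0,"z": 0.4,"spin": 0}
  ]
}}

```text
time: 13.2
ee_pos: [608.1, 98.9, 232.1]
tool_rot: [-3.141, -0.001, 0.073]
contact_force: [-0.4, -0.1, -3.3]
gripper_width: 0.246
```

{"method": "step_arm", "body": {
  "moves": [
    {"jaw": 1,"x": -0.4,"y": 0,"z": 0.1,"spin": 1},
    {"jaw": 1,"x": -0.4,"y": 0,"z": 0.1,"spin": 1},
    {"jaw": 1,"x": -0.4,"y": -0.1,"z": 0,"spin": 1},
    {"jaw": 1,"x": -0.4,"y": -0.1,"z": 0,"spin": 1},
    {"jaw": 1,"x": -0.4,"y": -0.1,"z": 0,"spin": 1},
    {"jaw": 1,"x": -0.4,"y": 0,"z": 0,"spin": 1},
    {"jaw": 1,"x": -0.4,"y": 0,"z": 0,"spin": 1},
    {"jaw": 1,"x": -0.4,"y": 0,"z": 0,"spin": 1},
    {"jaw": 1,"x": -0.4,"y": 0,"z": 0,"spin": 1},
    {"jaw": 1,"x": -0.13,"y": 0,"z": 0,"spin": 1}
  ]
}}

```text
time: 14.2
ee_pos: [457.8, 86.8, 239.4]
tool_rot: [-3.141, -0.001, 0.949]
contact_force: [1.3, -0.2, -4.6]
gripper_width: 0.244
```

{"method": "step_arm", "body": {
  "moves": [
    {"jaw": 1,"x": 0,"y": 0,"z": 0,"spin": 0.6},
    {"jaw": 1,"x": 0,"y": 0,"z": 0,"spin": 0},
    {"jaw": 1,"x": 0,"y": 0,"z": 0,"spin": 0},
    {"jaw": 1,"x": 0,"y": 0,"z": 0,"spin": 0},
    {"jaw": 1,"x": 0,"y": 0,"z": 0,"spin": 0}
  ]
}}

```text
time: 14.7
ee_pos: [458.8, 86.9, 238.4]
tool_rot: [3.142, 0.0, 0.997]
contact_force: [0.0, 0.1, -4.2]
gripper_width: 0.249
```

```bash
cat > nuts.py <<'E'
from h import *
def nuts(d,c=(533.6,92.8)):
    for n in d:
        r=d[n];X,p=cloud(r);H=hsv(r);P98=onplane(r,p,98.)
        for nm,a in zip("abcd",range(4)):
            t=.079+a*np.pi/2; q=np.array(c)+75*np.array([np.cos(t),np.sin(t)])
            near=(np.linalg.norm(P98[...,:2]-q,axis=-1)<36)
            br=(H[...,0]>8)&(H[...,0]<28)&(H[...,1]>110)&(H[...,2]>80)&near
            if n=="side": br&=(X[...,2]>91)
            if br.sum()<20: print(n,nm,"few",br.sum()); continue
            m,an,s=axis(P98[br][:,:2]); e=(an-t+np.pi/2)%np.pi-np.pi/2
            print(n,nm,br.sum(),m.round(1),"ang",round(e,3),s.round(1))
E
python3 - <<'E'
from snap import *
from nuts import nuts
nuts(pickle.load(open("im0.pkl","rb")))
d=snap("a5");crop(d,"a5",[533,90,120],60,5);nuts(d) 
o=bot.observe(); print(o["time"],o["ee_pos"],o["tool_rot"],o["contact_force"],o["torque"],o["qpos"].round(2))
E
```

```text
side a 21 [603.   89.2] ang 1.083 [65.2  5.1]
side b 42 [520.2 165.3] ang 0.874 [58.3 12.1]
side c 31 [455.4  79.7] ang 0.932 [64.2  7. ]
side d 40 [538.4  10.9] ang 0.858 [56. 10.]
top a 50 [606.9  97.8] ang 1.06 [60.4  7.1]
top b 49 [527. 167.] ang 0.906 [62.2  6.7]
top c 54 [458.2  86. ] ang 0.919 [62.3  7.1]
top d 54 [539.4  17.3] ang 0.844 [58.6  7.7]
side a 42 [605.7  93.8] ang 0.09 [60.2 10. ]
side b 35 [527.6 159.9] ang 0.838 [52.  12.1]
side c 25 [455.2  79.9] ang 0.91 [56.9  6.5]
side d 37 [537.9  12.3] ang 0.857 [58.2  8.4]
top a few 8
top b few 0
top c 46 [459.5  74.7] ang 0.354 [37.  13.7]
top d 56 [539.2  17.3] ang 0.847 [58.4  7.9]
14.8 [458.77687415  86.88662045 238.25795608] [-3.14155285e+00  2.72936260e-04  9.97228750e-01] [ 0.20788458  0.99286021 -2.57644531] [-0.00058067  0.02413924 -0.00071841] [-0.95  0.18  0.78  2.02 -0.15  1.   -0.67]
```

View pics/a5.png

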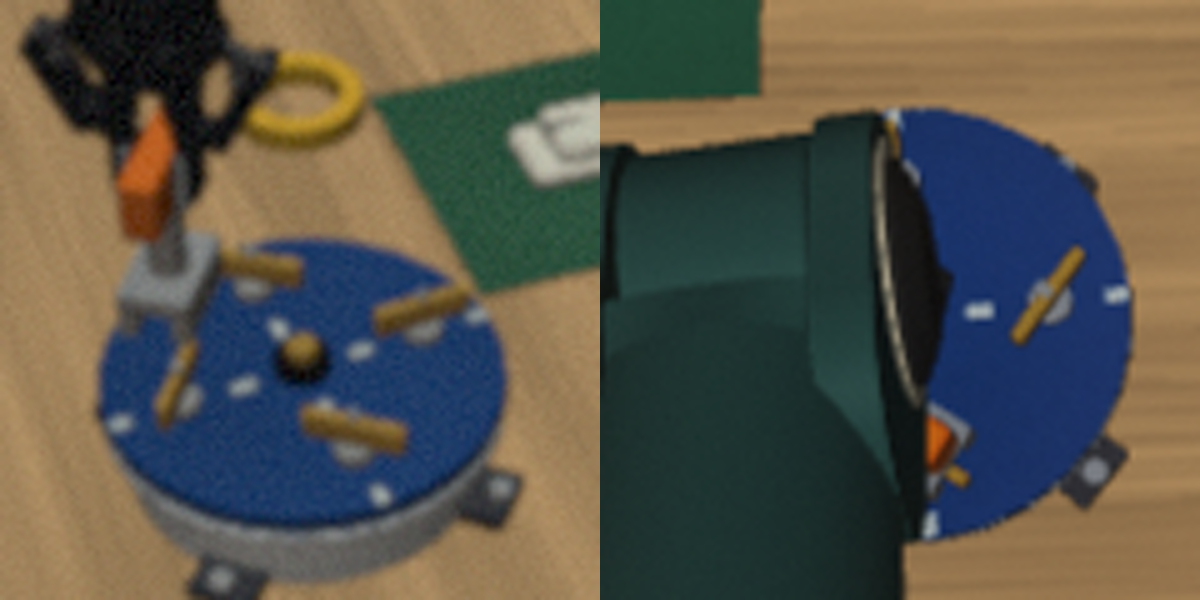

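```bash
cat > wfit.py <<'E'
from fit import *
def wfit(r,nm,guess,c=(533.6,92.8)):
    a="abcd".index(nm);t=.079+a*np.pi/2; q=np.array(c)+75*np.array([np.cos(t),np.sin(t)])
    X,p=cloud(r);H=hsv(r);P=onplane(r,p,90.)
    m=(H[...,0]>8)&(H[...,0]<28)&(H[...,1]>100)&(np.linalg.norm(P[...,:2]-q,axis=-1)<40)
    m=cv2.GaussianBlur(m.astype(np.float32),(0,0),.7)
    f=lambda v:((cv2.GaussianBlur(sil(r,v[0],v[1],88,v[2]+t,(60,8,20)),(0,0),.7)-m)**2).sum()
    x0=[*q,guess]; sx=np.array([x0]+[np.array(x0)+np.eye(3)[i]*[4,4,.12][i] for i in range(3)])
    best=min((minimize(f,x0,method="Nelder-Mead",options=dict(initial_simplex=sx+[0,0,k])) for k in(-.1,0,.1)),key=lambda o:o.fun)
    return best.x.round(3),round(float(best.fun),1),(best.x[:2]-q).round(1)
E
python3 - <<'E'
from wfit import *
d0=pickle.load(open("im0.pkl","rb"));d=pickle.load(open("a5.pkl","rb"))
for n,g in zip("abcd",(1.06,.9,.92,.84)):
    print(n,"im0 side",wfit(d0["side"],n,g),"top",wfit(d0["top"],n,g))
print("now a side",wfit(d["side"],"a",.05))
E
```

```text
a im0 side (array([608.762, 102.81 ,   1.115]), 18.7, array([0.4, 4.1])) top (array([608.843,  98.378,   1.045]), 15.5, array([ 0.5, -0.3]))
b im0 side (array([525.491, 174.161,   0.687]), 47.2, array([-2.2,  6.6])) top (array([527.229, 169.202,   0.916]), 18.2, array([-0.5,  1.6]))
c im0 side (array([456.995,  87.815,   1.006]), 20.5, array([-1.8,  0.9])) top (array([459.88 ,  87.479,   0.9  ]), 8.3, array([1. , 0.6]))
d im0 side (array([537.844,  18.309,   0.765]), 31.5, array([-1.7,  0.3])) top (array([539.193,  19.386,   0.861]), 10.9, array([-0.3,  1.4]))
now a side (array([6.10079e+02, 1.02331e+02, 1.59000e-01]), 25.5, array([1.7, 3.6]))
```

{"method": "step_arm", "body": {
  "moves": [
    {"jaw": 1,"x": 0,"y": -0.8,"z": 0,"spin": 0},
    {"jaw": 1,"x": 0,"y": -1,"z": 0,"spin": 0},
    {"jaw": 1,"x": 0,"y": -1,"z": 0,"spin": 0},
    {"jaw": 1,"x": 0,"y": -1,"z": 0,"spin": 0},
    {"jaw": 1,"x": 0,"y": -1,"z": 0,"spin": 0},
    {"jaw": 1,"x": 0,"y": -1,"z": 0,"spin": 0},
    {"jaw": 1,"x": 0,"y": -0.5,"z": 0,"spin": 0},
    {"jaw": 1,"x": 0,"y": 0,"z": 0,"spin": 0}
  ]
}}

```text
time: 15.6
ee_pos: [458.2, -168.1, 238.4]
tool_rot: [3.141, 0.001, 0.993]
contact_force: [0.6, -0.3, -5.0]
gripper_width: 0.242
```

```bash
python3 - <<'E'
from snap import *
from nuts import nuts
from wfit import wfit
d=snap("a6");crop(d,"a6",[533,90,120],60,5);nuts(d) 
print(wfit(d["top"],"a",.05))
E
```

```text
side a 38 [612.5  94.2] ang 0.018 [51.2 11.5]
side b few 0
side c few 6
side d 29 [534.4   4.2] ang 1.42 [65.2 14.2]
top a 52 [605.4  97.6] ang 0.003 [61.1  7.2]
top b 56 [526.6 166.7] ang 0.908 [61.   7.5]
top c 53 [458.3  86.3] ang 0.916 [62.4  6.9]
top d 57 [538.7  17.6] ang 0.85 [59.4  7.9]
(array([6.09356e+02, 9.93890e+01, 5.00000e-03]), 14.9, array([1. , 0.7]))
```

View pics/a6.png

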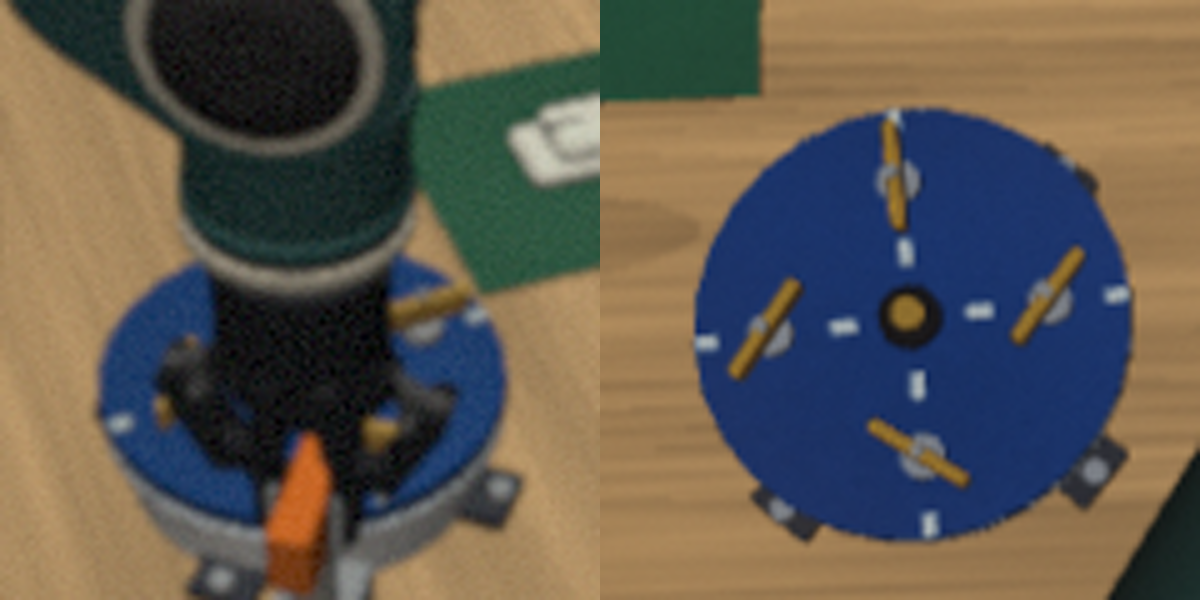

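The top view now shows nut a's wing, (885,125)–(900,225), on its line, with a measured angle of about 0.00. Back to c.

{"method": "step_arm", "body": {
  "moves": [
    {"jaw": 1,"x": 0,"y": 0.8,"z": 0,"spin": 0},
    {"jaw": 1,"x": 0,"y": 1,"z": 0,"spin": 0},
    {"jaw": 1,"x": 0,"y": 1,"z": 0,"spin": 0},
    {"jaw": 1,"x": 0,"y": 1,"z": 0,"spin": 0},
    {"jaw": 1,"x": 0,"y": 1,"z": 0,"spin": 0},
    {"jaw": 1,"x": 0,"y": 1,"z": 0,"spin": 0},
    {"jaw": 1,"x": 0,"y": 0.5,"z": 0,"spin": 0},
    {"jaw": 1,"x": 0,"y": 0,"z": 0,"spin": 0},
    {"jaw": 1,"x": 0,"y": 0,"z": -0.5,"spin": 0},
    {"jaw": 1,"x": 0,"y": 0,"z": -0.5,"spin": 0}
  ]
}}

```text
time: 16.7
ee_pos: [458.7, 87.6, 198.0]
tool_rot: [3.141, -0.001, 0.999]
contact_force: [1.0, 0.4, -4.6]
gripper_width: 0.248
```

{"method": "step_arm", "body": {
  "moves": [
    {"jaw": 1,"x": 0,"y": 0,"z": 0,"spin": 0},
    {"jaw": 1,"x": 0,"y": 0,"z": 0,"spin": 0},
    {"jaw": 1,"x": 0,"y": 0,"z": -0.1,"spin": 0},
    {"jaw": 1,"x": 0,"y": 0,"z": -0.1,"spin": 0},
    {"jaw": 1,"x": 0,"y": 0,"z": -0.1,"spin": 0},
    {"jaw": 1,"x": 0,"y": 0,"z": -0.1,"spin": 0},
    {"jaw": 1,"x": 0,"y": 0,"z": 0,"spin": 0}
  ]
}}

```text
time: 17.4
ee_pos: [458.5, 86.9, 181.8]
tool_rot: [-3.141, 0.001, 0.998]
contact_force: [0.1, 1.0, -3.3]
gripper_width: 0.248
```

{"method": "step_arm", "body": {
  "moves": [
    {"jaw": 1,"x": 0,"y": 0,"z": -0.1,"spin": 0},
    {"jaw": 1,"x": 0,"y": 0,"z": -0.1,"spin": 0},
    {"jaw": 1,"x": 0,"y": 0,"z": 0,"spin": 0},
    {"jaw": 1,"x": 0,"y": 0,"z": 0,"spin": -0.8},
    {"jaw": 1,"x": 0,"y": 0,"z": 0,"spin": -0.8},
    {"jaw": 1,"x": 0,"y": 0,"z": 0,"spin": -0.8},
    {"jaw": 1,"x": 0,"y": 0,"z": 0,"spin": -0.8},
    {"jaw": 1,"x": 0,"y": 0,"z": 0,"spin": -0.8},
    {"jaw": 1,"x": 0,"y": 0,"z": 0,"spin": -0.8},
    {"jaw": 1,"x": 0,"y": 0,"z": 0,"spin": -0.8}
  ]
}}

```text
time: 18.4
ee_pos: [458.2, 87.4, 174.2]
tool_rot: [-3.14, 0.001, 0.507]
contact_force: [-3.8, 2.2, -0.2]
gripper_width: 0.248
```

{"method": "step_arm", "body": {
  "moves": [
    {"jaw": 1,"x": 0,"y": 0,"z": 0,"spin": -0.8},
    {"jaw": 1,"x": 0,"y": 0,"z": 0,"spin": -0.8},
    {"jaw": 1,"x": 0,"y": 0,"z": 0,"spin": -0.8},
    {"jaw": 1,"x": 0,"y": 0,"z": 0,"spin": -0.8},
    {"jaw": 1,"x": 0,"y": 0,"z": 0,"spin": -0.8},
    {"jaw": 1,"x": 0,"y": 0,"z": 0,"spin": -0.8},
    {"jaw": 1,"x": 0,"y": 0,"z": 0,"spin": -0.8},
    {"jaw": 1,"x": 0,"y": 0,"z": 0,"spin": -0.8},
    {"jaw": 1,"x": 0,"y": 0,"z": 0,"spin": 0},
    {"jaw": 1,"x": 0,"y": 0,"z": 0,"spin": 0}
  ]
}}

```text
time: 19.4
ee_pos: [458.5, 87.4, 174.2]
tool_rot: [-3.141, 0.001, -0.048]
contact_force: [-2.5, 4.9, -4.2]
gripper_width: 0.247
```

{"method": "step_arm", "body": {
  "moves": [
    {"jaw": 1,"x": 0,"y": 0,"z": 0,"spin": -0.65},
    {"jaw": 1,"x": 0,"y": 0,"z": 0,"spin": 0},
    {"jaw": 1,"x": 0,"y": 0,"z": 0,"spin": 0},
    {"jaw": 1,"x": 0,"y": 0,"z": 0,"spin": 0}
  ]
}}

```text
time: 19.8
ee_pos: [458.5, 87.5, 174.2]
tool_rot: [-3.141, 0.001, -0.104]
contact_force: [-2.8, 4.6, -4.3]
gripper_width: 0.247
```

{"method": "step_arm", "body": {
  "moves": [
    {"jaw": 1,"x": 0,"y": 0,"z": 0,"spin": 0.8},
    {"jaw": 1,"x": 0,"y": 0,"z": 0,"spin": 0.8},
    {"jaw": 1,"x": 0,"y": 0,"z": 0,"spin": 0.5},
    {"jaw": 1,"x": 0,"y": 0,"z": 0,"spin": 0},
    {"jaw": 1,"x": 0,"y": 0,"z": 0.1,"spin": 0},
    {"jaw": 1,"x": 0,"y": 0,"z": 0.2,"spin": 0},
    {"jaw": 1,"x": 0,"y": 0,"z": 0.3,"spin": 0},
    {"jaw": 1,"x": 0,"y": 0,"z": 0.4,"spin": 0},
    {"jaw": 1,"x": 0,"y": 0,"z": 0.6,"spin": 0}
  ]
}}

```text
time: 20.7
ee_pos: [458.4, 86.7, 239.2]
tool_rot: [3.141, 0.001, 0.076]
contact_force: [-0.6, 0.4, -3.7]
gripper_width: 0.246
```

{"method": "step_arm", "body": {
  "moves": [
    {"jaw": 1,"x": 0,"y": -0.7,"z": 0,"spin": 1},
    {"jaw": 1,"x": 0,"y": -0.7,"z": 0,"spin": 1},
    {"jaw": 1,"x": 0,"y": -0.7,"z": 0,"spin": 1},
    {"jaw": 1,"x": 0,"y": -0.7,"z": 0,"spin": 1},
    {"jaw": 1,"x": 0,"y": -0.7,"z": 0,"spin": 1},
    {"jaw": 1,"x": 0,"y": -0.7,"z": 0,"spin": 1},
    {"jaw": 1,"x": 0,"y": -0.7,"z": 0,"spin": 1},
    {"jaw": 1,"x": 0,"y": -0.7,"z": 0,"spin": 1},
    {"jaw": 1,"x": 0,"y": -0.7,"z": 0,"spin": 1},
    {"jaw": 1,"x": 0,"y": 0,"z": 0,"spin": 1}
  ]
}}

```text
time: 21.7
ee_pos: [458.3, -168.7, 239.5]
tool_rot: [3.14, 0.001, 0.949]
contact_force: [-0.1, 0.5, -3.8]
gripper_width: 0.247
```

```bash
python3 - <<'E'
from snap import *
from nuts import nuts
from wfit import wfit
d=snap("a7");crop(d,"a7",[533,90,120],60,5);nuts({"top":d["top"]}) 
for n in "ac":print(wfit(d["top"],n,.02))
E
```

```text
top a 51 [605.   97.6] ang 0.008 [60.8  7.1]
top b 56 [526.6 166.7] ang 0.908 [61.   7.5]
top c 54 [457.4  85.9] ang 0.018 [62.1  7.1]
top d 57 [538.7  17.6] ang 0.85 [59.4  7.9]
(array([6.10416e+02, 9.94870e+01, 1.30000e-02]), 14.8, array([2.1, 0.8]))
(array([4.60197e+02, 8.73790e+01, 1.60000e-02]), 14.5, array([1.4, 0.5]))
```

View pics/a7.png

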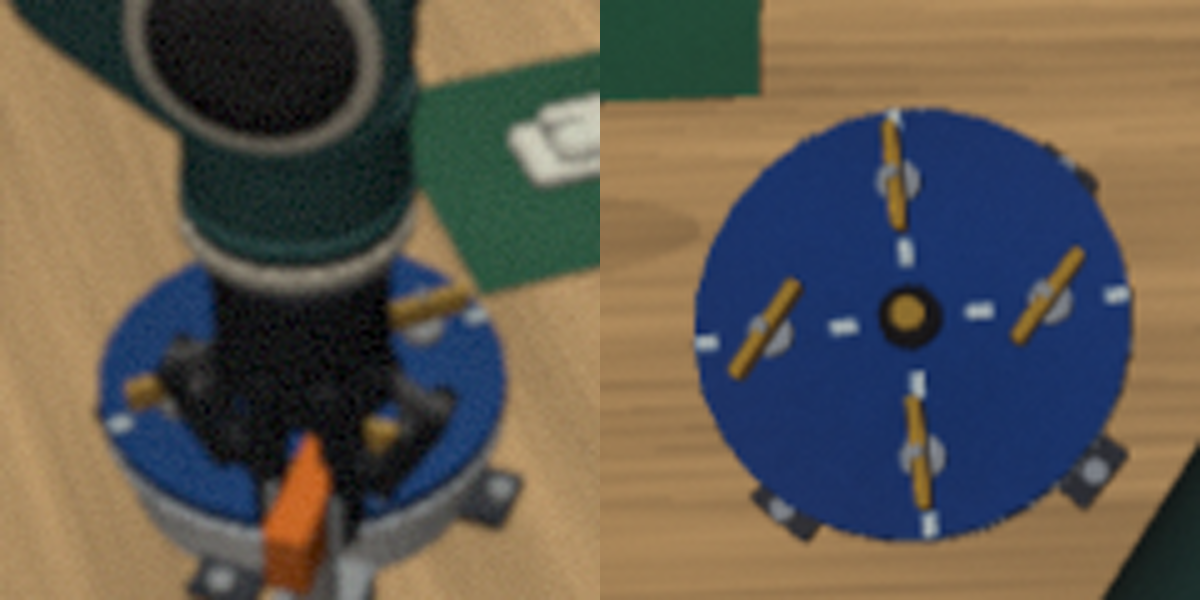

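Nuts a and c both lie on their lines: c shows at (912,400)–(925,505), 0.017 rad. Next is d.

{"method": "step_arm", "body": {
  "moves": [
    {"jaw": 1,"x": 0.2,"y": 0.4,"z": 0,"spin": 1},
    {"jaw": 1,"x": 0.2,"y": 0.4,"z": 0,"spin": 1},
    {"jaw": 1,"x": 0.2,"y": 0.4,"z": 0,"spin": 1},
    {"jaw": 1,"x": 0.2,"y": 0.4,"z": 0,"spin": 1},
    {"jaw": 1,"x": 0.2,"y": 0.4,"z": 0,"spin": 1},
    {"jaw": 1,"x": 0.2,"y": 0.4,"z": 0,"spin": 1},
    {"jaw": 1,"x": 0.2,"y": 0.4,"z": 0,"spin": 1},
    {"jaw": 1,"x": 0.2,"y": 0.4,"z": 0,"spin": 1},
    {"jaw": 1,"x": 0.2,"y": 0.4,"z": 0,"spin": 1},
    {"jaw": 1,"x": 0.2,"y": 0.4,"z": 0,"spin": 1}
  ]
}}

```text
time: 22.8
ee_pos: [539.0, -3.5, 238.9]
tool_rot: [3.141, 0.0, 1.824]
contact_force: [-0.1, -0.1, -3.8]
gripper_width: 0.249
```

{"method": "step_arm", "body": {
  "moves": [
    {"jaw": 1,"x": 0.03,"y": 0.4,"z": 0,"spin": 1},
    {"jaw": 1,"x": 0,"y": 0.17,"z": 0,"spin": 1},
    {"jaw": 1,"x": 0,"y": 0,"z": 0,"spin": 1},
    {"jaw": 1,"x": 0,"y": 0,"z": 0,"spin": 1},
    {"jaw": 1,"x": 0,"y": 0,"z": 0,"spin": 1},
    {"jaw": 1,"x": 0,"y": 0,"z": 0,"spin": 1},
    {"jaw": 1,"x": 0,"y": 0,"z": 0,"spin": 1},
    {"jaw": 1,"x": 0,"y": 0,"z": 0,"spin": 0.7},
    {"jaw": 1,"x": 0,"y": 0,"z": 0,"spin": 0},
    {"jaw": 1,"x": 0,"y": 0,"z": 0,"spin": 0}
  ]
}}

```text
time: 23.8
ee_pos: [539.9, 18.2, 238.6]
tool_rot: [3.142, 0.0, 2.492]
contact_force: [0.2, 0.9, -4.2]
gripper_width: 0.249
```

```bash
python3 - <<'E'
from snap import *
d=snap("a8");crop(d,"a8",[540,40,130],50,6)
o=bot.observe(); print(o["time"],o["ee_pos"],o["tool_rot"],o["qpos"].round(2))
E
```

```text
23.9 [539.89994509  18.09729897 238.45680843] [-3.14150681e+00  1.78403267e-04  2.49246824e+00] [-0.53  0.31  0.54  1.85 -0.18  1.03  1.  ]
```

View pics/a8.png

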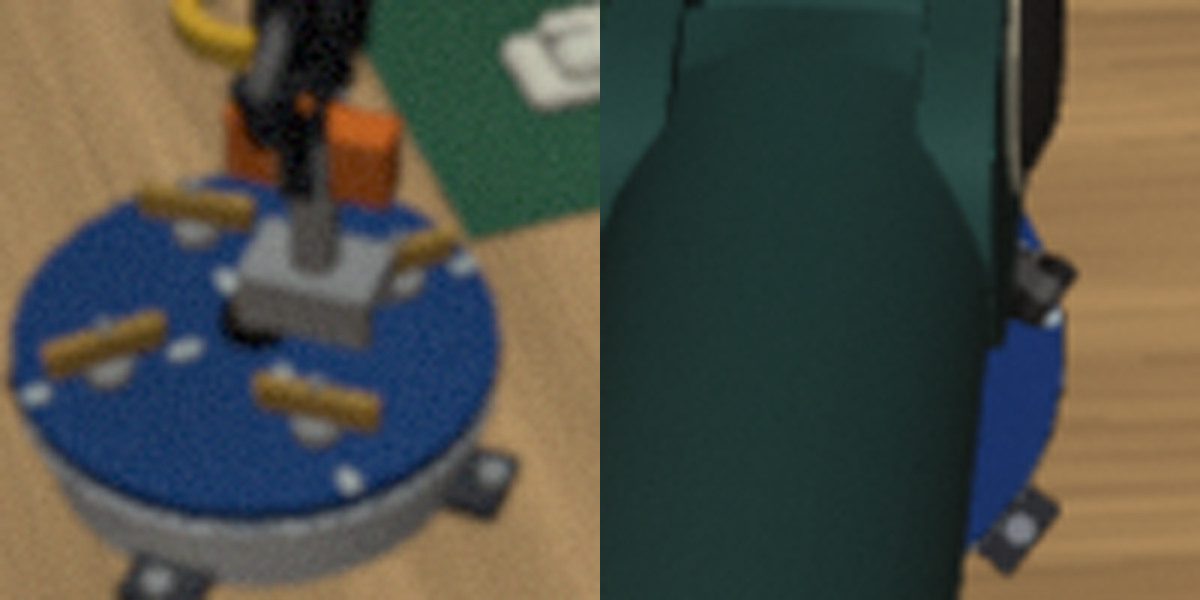

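The foot at (320,290) hangs over wing d at (318,400), parallel to it. I go down.

{"method": "step_arm", "body": {
  "moves": [
    {"jaw": 1,"x": 0,"y": 0,"z": -0.5,"spin": 0},
    {"jaw": 1,"x": 0,"y": 0,"z": -0.5,"spin": 0},
    {"jaw": 1,"x": 0,"y": 0,"z": 0,"spin": 0},
    {"jaw": 1,"x": 0,"y": 0,"z": 0,"spin": 0},
    {"jaw": 1,"x": 0,"y": 0,"z": -0.1,"spin": 0},
    {"jaw": 1,"x": 0,"y": 0,"z": -0.1,"spin": 0},
    {"jaw": 1,"x": 0,"y": 0,"z": -0.1,"spin": 0},
    {"jaw": 1,"x": 0,"y": 0,"z": -0.1,"spin": 0},
    {"jaw": 1,"x": 0,"y": 0,"z": 0,"spin": 0}
  ]
}}

```text
time: 24.8
ee_pos: [539.7, 17.8, 181.7]
tool_rot: [-3.141, -0.0, 2.494]
contact_force: [0.2, -0.9, -2.9]
gripper_width: 0.248
```

{"method": "step_arm", "body": {
  "moves": [
    {"jaw": 1,"x": 0,"y": 0,"z": -0.1,"spin": 0},
    {"jaw": 1,"x": 0,"y": 0,"z": -0.1,"spin": 0},
    {"jaw": 1,"x": 0,"y": 0,"z": 0,"spin": 0},
    {"jaw": 1,"x": 0,"y": 0,"z": 0,"spin": 0}
  ]
}}

```text
time: 25.2
ee_pos: [540.0, 17.8, 174.2]
tool_rot: [-3.141, -0.0, 2.494]
contact_force: [-0.7, -0.7, -3.7]
gripper_width: 0.247
```

{"method": "step_arm", "body": {
  "moves": [
    {"jaw": 1,"x": 0,"y": 0,"z": 0,"spin": -0.8},
    {"jaw": 1,"x": 0,"y": 0,"z": 0,"spin": -0.8},
    {"jaw": 1,"x": 0,"y": 0,"z": 0,"spin": -0.8},
    {"jaw": 1,"x": 0,"y": 0,"z": 0,"spin": -0.8},
    {"jaw": 1,"x": 0,"y": 0,"z": 0,"spin": -0.8},
    {"jaw": 1,"x": 0,"y": 0,"z": 0,"spin": -0.8},
    {"jaw": 1,"x": 0,"y": 0,"z": 0,"spin": -0.8},
    {"jaw": 1,"x": 0,"y": 0,"z": 0,"spin": -0.8},
    {"jaw": 1,"x": 0,"y": 0,"z": 0,"spin": -0.8},
    {"jaw": 1,"x": 0,"y": 0,"z": 0,"spin": -0.8}
  ]
}}

```text
time: 26.2
ee_pos: [539.7, 17.7, 174.4]
tool_rot: [-3.141, -0.0, 1.794]
contact_force: [-1.8, -0.4, -2.1]
gripper_width: 0.247
```

{"method": "step_arm", "body": {
  "moves": [
    {"jaw": 1,"x": 0,"y": 0,"z": 0,"spin": -0.8},
    {"jaw": 1,"x": 0,"y": 0,"z": 0,"spin": -0.8},
    {"jaw": 1,"x": 0,"y": 0,"z": 0,"spin": -0.8},
    {"jaw": 1,"x": 0,"y": 0,"z": 0,"spin": -0.8},
    {"jaw": 1,"x": 0,"y": 0,"z": 0,"spin": 0},
    {"jaw": 1,"x": 0,"y": 0,"z": 0,"spin": 0},
    {"jaw": 1,"x": 0,"y": 0,"z": 0,"spin": 0}
  ]
}}

```text
time: 26.9
ee_pos: [539.7, 17.7, 174.2]
tool_rot: [-3.141, -0.0, 1.519]
contact_force: [-5.1, -1.0, -2.2]
gripper_width: 0.248
```

{"method": "step_arm", "body": {
  "moves": [
    {"jaw": 1,"x": 0,"y": 0,"z": 0,"spin": -0.7},
    {"jaw": 1,"x": 0,"y": 0,"z": 0,"spin": 0},
    {"jaw": 1,"x": 0,"y": 0,"z": 0,"spin": 0},
    {"jaw": 1,"x": 0,"y": 0,"z": 0,"spin": 0}
  ]
}}

```text
time: 27.3
ee_pos: [539.7, 17.7, 174.2]
tool_rot: [-3.141, 0.0, 1.457]
contact_force: [-5.3, -0.6, -1.9]
gripper_width: 0.245
```

{"method": "step_arm", "body": {
  "moves": [
    {"jaw": 1,"x": 0,"y": 0,"z": 0,"spin": 0.8},
    {"jaw": 1,"x": 0,"y": 0,"z": 0,"spin": 0.8},
    {"jaw": 1,"x": 0,"y": 0,"z": 0,"spin": 0.5},
    {"jaw": 1,"x": 0,"y": 0,"z": 0,"spin": 0},
    {"jaw": 1,"x": 0,"y": 0,"z": 0.1,"spin": 0},
    {"jaw": 1,"x": 0,"y": 0,"z": 0.2,"spin": 0},
    {"jaw": 1,"x": 0,"y": 0,"z": 0.3,"spin": 0},
    {"jaw": 1,"x": 0,"y": 0,"z": 0.4,"spin": 0},
    {"jaw": 1,"x": 0,"y": 0,"z": 0.6,"spin": 0}
  ]
}}

```text
time: 28.2
ee_pos: [539.6, 17.7, 239.2]
tool_rot: [-3.141, 0.0, 1.639]
contact_force: [-0.3, 0.7, -3.3]
gripper_width: 0.248
```

{"method": "step_arm", "body": {
  "moves": [
    {"jaw": 1,"x": -0.2,"y": -0.6,"z": 0,"spin": 1},
    {"jaw": 1,"x": -0.2,"y": -0.6,"z": 0,"spin": 1},
    {"jaw": 1,"x": -0.2,"y": -0.6,"z": 0,"spin": 1},
    {"jaw": 1,"x": -0.2,"y": -0.6,"z": 0,"spin": 1},
    {"jaw": 1,"x": -0.2,"y": -0.6,"z": 0,"spin": 1},
    {"jaw": 1,"x": -0.2,"y": -0.6,"z": 0,"spin": 1},
    {"jaw": 1,"x": -0.2,"y": -0.6,"z": 0,"spin": 1},
    {"jaw": 1,"x": -0.2,"y": -0.6,"z": 0,"spin": 1},
    {"jaw": 1,"x": 0,"y": 0,"z": 0,"spin": 1},
    {"jaw": 1,"x": 0,"y": 0,"z": 0,"spin": 1}
  ]
}}

```text
time: 29.2
ee_pos: [475.8, -175.2, 239.3]
tool_rot: [3.141, 0.001, 2.513]
contact_force: [-0.3, 0.9, -3.7]
gripper_width: 0.241
```

```bash
python3 - <<'E'
from snap import *
from nuts import nuts
from wfit import wfit
d=snap("a9");crop(d,"a9",[533,90,120],60,5);nuts({"top":d["top"]}) 
for n in "acd":print(wfit(d["top"],n,.02))
E
```

```text
top a 51 [605.   97.6] ang 0.008 [60.8  7.1]
top b 56 [526.6 166.7] ang 0.908 [61.   7.5]
top c 54 [457.4  85.9] ang 0.018 [62.1  7.1]
top d 62 [538.5  17.7] ang -0.001 [58.   8.4]
(array([6.10416e+02, 9.94870e+01, 1.30000e-02]), 14.8, array([2.1, 0.8]))
(array([4.60197e+02, 8.73790e+01, 1.60000e-02]), 14.5, array([1.4, 0.5]))
(array([ 5.40713e+02,  1.82650e+01, -1.20000e-02]), 13.5, array([1.2, 0.2]))
```

View pics/a9.png

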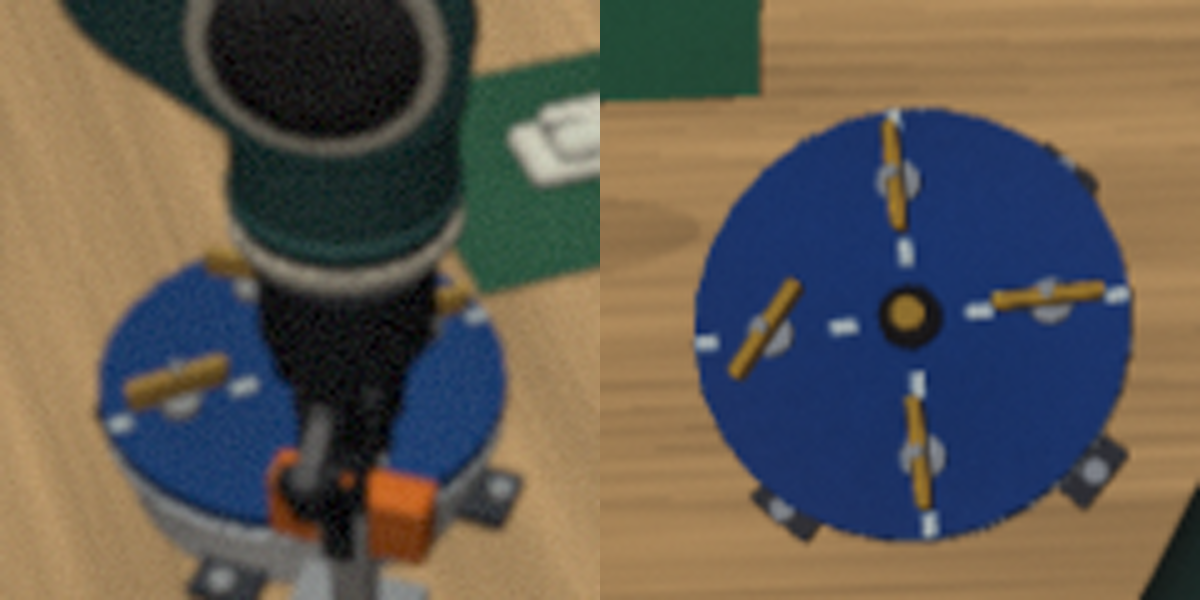

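Wing d, at (995–1100, 298), lies along its ticks at about 0.00 rad. b is the last one.

{"method": "step_arm", "body": {
  "moves": [
    {"jaw": 1,"x": 0.1,"y": 0.7,"z": 0,"spin": 0.5},
    {"jaw": 1,"x": 0.2,"y": 1,"z": 0,"spin": 0},
    {"jaw": 1,"x": 0.2,"y": 1,"z": 0,"spin": 0},
    {"jaw": 1,"x": 0.2,"y": 1,"z": 0,"spin": 0},
    {"jaw": 1,"x": 0.2,"y": 1,"z": 0,"spin": 0},
    {"jaw": 1,"x": 0.2,"y": 1,"z": 0,"spin": 0},
    {"jaw": 1,"x": 0.1,"y": 1,"z": 0,"spin": 0},
    {"jaw": 1,"x": 0.1,"y": 1,"z": 0,"spin": 0},
    {"jaw": 1,"x": 0,"y": 0.84,"z": 0,"spin": 0},
    {"jaw": 1,"x": 0,"y": 0,"z": 0,"spin": 0}
  ]
}}

```text
time: 30.3
ee_pos: [527.4, 172.7, 238.4]
tool_rot: [3.141, -0.001, 2.559]
contact_force: [-0.7, -0.6, -3.9]
gripper_width: 0.247
```

{"method": "step_arm", "body": {
  "moves": [
    {"jaw": 1,"x": 0,"y": 0,"z": 0,"spin": 0},
    {"jaw": 1,"x": 0,"y": 0,"z": 0,"spin": 0},
    {"jaw": 1,"x": 0,"y": 0,"z": 0,"spin": 0},
    {"jaw": 1,"x": 0,"y": 0,"z": 0,"spin": 0}
  ]
}}

```text
time: 30.7
ee_pos: [528.1, 166.6, 238.5]
tool_rot: [3.142, 0.0, 2.554]
contact_force: [0.1, 0.1, -3.6]
gripper_width: 0.245
```

```bash
python3 - <<'E'
from snap import *
d=snap("a10");crop(d,"a10",[530,140,130],50,6)
o=bot.observe(); print(o["time"],o["ee_pos"],o["tool_rot"],o["qpos"].round(2))
E
```

```text
30.8 [528.01834454 166.90565563 238.37685588] [3.14156554e+00 7.08448805e-05 2.55453089e+00] [-0.76  0.33  0.49  1.82 -0.17  1.04  0.78]
```

View pics/a10.png

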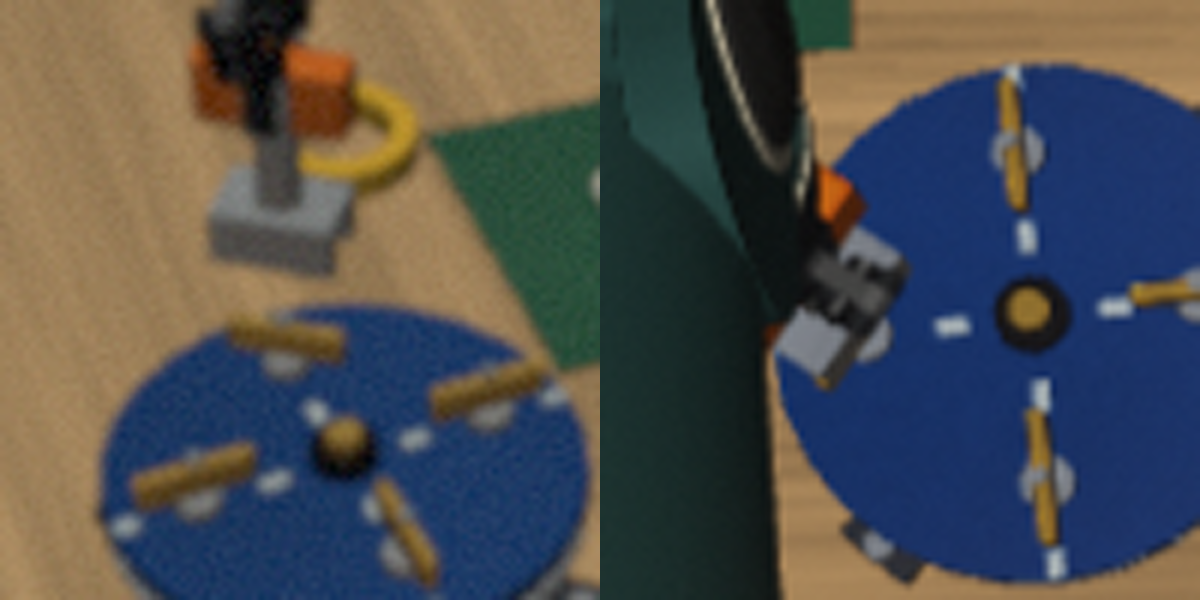

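The foot is over wing b at (285,335) and parallel to it. I go down.

{"method": "step_arm", "body": {
  "moves": [
    {"jaw": 1,"x": 0,"y": 0,"z": -0.5,"spin": 0},
    {"jaw": 1,"x": 0,"y": 0,"z": -0.5,"spin": 0},
    {"jaw": 1,"x": 0,"y": 0,"z": 0,"spin": 0},
    {"jaw": 1,"x": 0,"y": 0,"z": 0,"spin": 0},
    {"jaw": 1,"x": 0,"y": 0,"z": -0.1,"spin": 0},
    {"jaw": 1,"x": 0,"y": 0,"z": -0.1,"spin": 0},
    {"jaw": 1,"x": 0,"y": 0,"z": -0.1,"spin": 0},
    {"jaw": 1,"x": 0,"y": 0,"z": -0.1,"spin": 0},
    {"jaw": 1,"x": 0,"y": 0,"z": 0,"spin": 0}
  ]
}}

```text
time: 31.7
ee_pos: [527.7, 167.3, 181.7]
tool_rot: [-3.141, -0.0, 2.556]
contact_force: [-0.2, 0.2, -3.6]
gripper_width: 0.245
```

{"method": "step_arm", "body": {
  "moves": [
    {"jaw": 1,"x": 0,"y": 0,"z": -0.1,"spin": 0},
    {"jaw": 1,"x": 0,"y": 0,"z": -0.1,"spin": 0},
    {"jaw": 1,"x": 0,"y": 0,"z": 0,"spin": 0},
    {"jaw": 1,"x": 0,"y": 0,"z": 0,"spin": 0}
  ]
}}

```text
time: 32.1
ee_pos: [527.9, 167.3, 174.2]
tool_rot: [-3.141, 0.0, 2.556]
contact_force: [0.4, 0.5, -4.4]
gripper_width: 0.247
```

{"method": "step_arm", "body": {
  "moves": [
    {"jaw": 1,"x": 0,"y": 0,"z": 0,"spin": -0.8},
    {"jaw": 1,"x": 0,"y": 0,"z": 0,"spin": -0.8},
    {"jaw": 1,"x": 0,"y": 0,"z": 0,"spin": -0.8},
    {"jaw": 1,"x": 0,"y": 0,"z": 0,"spin": -0.8},
    {"jaw": 1,"x": 0,"y": 0,"z": 0,"spin": -0.8},
    {"jaw": 1,"x": 0,"y": 0,"z": 0,"spin": -0.8},
    {"jaw": 1,"x": 0,"y": 0,"z": 0,"spin": -0.8},
    {"jaw": 1,"x": 0,"y": 0,"z": 0,"spin": -0.8},
    {"jaw": 1,"x": 0,"y": 0,"z": 0,"spin": -0.8},
    {"jaw": 1,"x": 0,"y": 0,"z": 0,"spin": -0.8}
  ]
}}

```text
time: 33.1
ee_pos: [527.7, 167.4, 174.4]
tool_rot: [-3.141, -0.0, 1.855]
contact_force: [-3.4, -1.0, -2.6]
gripper_width: 0.249
```

{"method": "step_arm", "body": {
  "moves": [
    {"jaw": 1,"x": 0,"y": 0,"z": 0,"spin": -0.8},
    {"jaw": 1,"x": 0,"y": 0,"z": 0,"spin": -0.8},
    {"jaw": 1,"x": 0,"y": 0,"z": 0,"spin": -0.8},
    {"jaw": 1,"x": 0,"y": 0,"z": 0,"spin": -0.8},
    {"jaw": 1,"x": 0,"y": 0,"z": 0,"spin": -0.6},
    {"jaw": 1,"x": 0,"y": 0,"z": 0,"spin": 0},
    {"jaw": 1,"x": 0,"y": 0,"z": 0,"spin": 0},
    {"jaw": 1,"x": 0,"y": 0,"z": 0,"spin": 0}
  ]
}}

```text
time: 33.9
ee_pos: [527.7, 167.4, 174.2]
tool_rot: [-3.141, 0.0, 1.527]
contact_force: [-3.6, -1.2, -1.6]
gripper_width: 0.244
```

{"method": "step_arm", "body": {
  "moves": [
    {"jaw": 1,"x": 0,"y": 0,"z": 0,"spin": -0.78},
    {"jaw": 1,"x": 0,"y": 0,"z": 0,"spin": 0},
    {"jaw": 1,"x": 0,"y": 0,"z": 0,"spin": 0},
    {"jaw": 1,"x": 0,"y": 0,"z": 0,"spin": 0}
  ]
}}

```text
time: 34.3
ee_pos: [527.6, 167.4, 174.2]
tool_rot: [-3.141, 0.0, 1.459]
contact_force: [-4.4, -1.1, -0.9]
gripper_width: 0.244
```

{"method": "step_arm", "body": {
  "moves": [
    {"jaw": 1,"x": 0,"y": 0,"z": 0,"spin": 0.8},
    {"jaw": 1,"x": 0,"y": 0,"z": 0,"spin": 0.8},
    {"jaw": 1,"x": 0,"y": 0,"z": 0,"spin": 0.5},
    {"jaw": 1,"x": 0,"y": 0,"z": 0,"spin": 0},
    {"jaw": 1,"x": 0,"y": 0,"z": 0.1,"spin": 0},
    {"jaw": 1,"x": 0,"y": 0,"z": 0.2,"spin": 0},
    {"jaw": 1,"x": 0,"y": 0,"z": 0.3,"spin": 0},
    {"jaw": 1,"x": 0,"y": 0,"z": 0.6,"spin": 0},
    {"jaw": 1,"x": 0,"y": 0,"z": 0.7,"spin": 0}
  ]
}}

```text
time: 35.2
ee_pos: [527.8, 167.2, 251.6]
tool_rot: [-3.141, 0.0, 1.64]
contact_force: [0.1, 0.1, -2.8]
gripper_width: 0.248
```

{"method": "step_arm", "body": {
  "moves": [
    {"jaw": 1,"x": 0,"y": -0.6,"z": 0,"spin": -1},
    {"jaw": 1,"x": 0,"y": -0.8,"z": 0,"spin": -1},
    {"jaw": 1,"x": 0,"y": -0.8,"z": 0,"spin": -1},
    {"jaw": 1,"x": 0,"y": -0.8,"z": 0,"spin": -1},
    {"jaw": 1,"x": 0,"y": -0.8,"z": 0,"spin": -1},
    {"jaw": 1,"x": 0,"y": -0.8,"z": 0,"spin": -1},
    {"jaw": 1,"x": 0,"y": -0.8,"z": 0,"spin": -1},
    {"jaw": 1,"x": 0,"y": -0.8,"z": 0,"spin": -1},
    {"jaw": 1,"x": 0,"y": -0.8,"z": 0,"spin": -1},
    {"jaw": 1,"x": 0,"y": -0.8,"z": 0,"spin": -1}
  ]
}}

```text
time: 36.2
ee_pos: [528.0, -145.8, 251.4]
tool_rot: [3.141, -0.001, 0.765]
contact_force: [0.8, 1.0, -3.7]
gripper_width: 0.247
```

```bash
python3 - <<'E'
from snap import *
from nuts import nuts
from wfit import wfit
d=snap("a11");crop(d,"a11",[533,90,120],60,5);nuts({"top":d["top"]}) 
for n in "abcd":print(wfit(d["top"],n,.02))
E
```

```text
top a 51 [605.   97.6] ang 0.008 [60.8  7.1]
top b 59 [526.6 166.1] ang 0.013 [60.9  8.1]
top c 40 [465.   86.6] ang 0.026 [49.9  7.1]
top d 41 [537.9  27.3] ang 0.01 [39.5  8.5]
(array([6.10416e+02, 9.94870e+01, 1.30000e-02]), 14.8, array([2.1, 0.8]))
(array([ 5.28868e+02,  1.67395e+02, -5.00000e-03]), 18.8, array([ 1.2, -0.2]))
(array([4.62833e+02, 8.76850e+01, 2.70000e-02]), 24.7, array([4. , 0.8]))
(array([ 5.40099e+02,  2.19340e+01, -2.60000e-02]), 31.8, array([0.6, 3.9]))
```

View pics/a11.png

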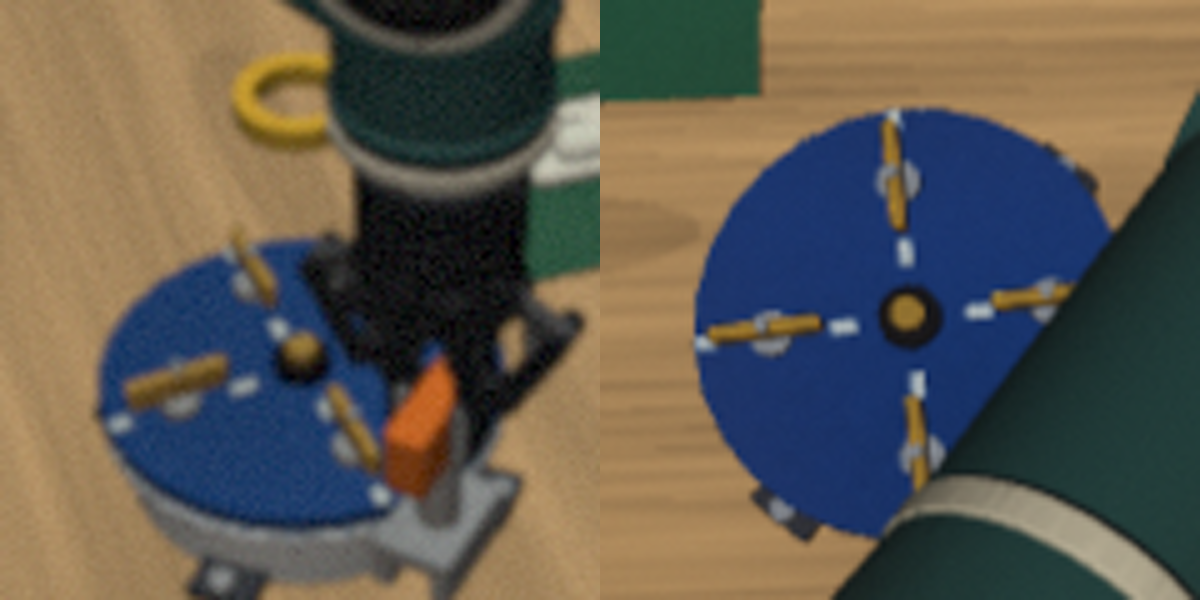

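All four wings lie on their lines, and b reads about 0.01. Now I put the key back.

{"method": "step_arm", "body": {
  "moves": [
    {"jaw": 1,"x": 0.06,"y": -0.8,"z": 0,"spin": -1},
    {"jaw": 1,"x": 0,"y": -0.8,"z": 0,"spin": -1},
    {"jaw": 1,"x": 0,"y": -0.8,"z": 0,"spin": -1},
    {"jaw": 1,"x": 0,"y": -0.8,"z": 0,"spin": -1},
    {"jaw": 1,"x": 0,"y": -0.8,"z": 0,"spin": -1},
    {"jaw": 1,"x": 0,"y": -0.8,"z": 0,"spin": -1},
    {"jaw": 1,"x": 0,"y": -0.8,"z": 0,"spin": -1},
    {"jaw": 1,"x": 0,"y": -0.33,"z": 0,"spin": -0.2},
    {"jaw": 1,"x": 0,"y": 0,"z": 0,"spin": 0},
    {"jaw": 1,"x": 0,"y": 0,"z": 0,"spin": 0}
  ]
}}

```text
time: 37.3
ee_pos: [530.7, -381.2, 250.6]
tool_rot: [-3.141, -0.0, 0.141]
contact_force: [0.7, 0.5, -3.7]
gripper_width: 0.243
```

{"method": "step_arm", "body": {
  "moves": [
    {"jaw": 1,"x": 0,"y": 0,"z": -0.7,"spin": 0},
    {"jaw": 1,"x": 0,"y": 0,"z": -0.8,"spin": 0},
    {"jaw": 1,"x": 0,"y": 0,"z": -0.8,"spin": 0},
    {"jaw": 1,"x": 0,"y": 0,"z": -0.7,"spin": 0},
    {"jaw": 1,"x": 0,"y": 0,"z": 0,"spin": 0},
    {"jaw": 1,"x": 0,"y": 0,"z": 0,"spin": 0},
    {"jaw": 1,"x": 0,"y": 0,"z": 0,"spin": 0},
    {"jaw": 1,"x": 0,"y": 0,"z": 0,"spin": 0}
  ]
}}

```text
time: 38.1
ee_pos: [531.0, -382.0, 131.9]
tool_rot: [3.141, -0.002, 0.141]
contact_force: [-0.6, -1.1, -2.8]
gripper_width: 0.244
```

{"method": "step_arm", "body": {
  "moves": [
    {"jaw": 1,"x": 0,"y": 0,"z": -0.3,"spin": 0},
    {"jaw": 1,"x": 0,"y": 0,"z": -0.3,"spin": 0},
    {"jaw": 1,"x": 0,"y": 0,"z": -0.2,"spin": 0},
    {"jaw": 1,"x": 0,"y": 0,"z": 0,"spin": 0},
    {"jaw": 1,"x": 0,"y": 0,"z": 0,"spin": 0},
    {"jaw": 1,"x": 0,"y": 0,"z": 0,"spin": 0}
  ]
}}

```text
time: 38.7
ee_pos: [530.4, -382.1, 98.6]
tool_rot: [3.141, -0.0, 0.14]
contact_force: [-0.2, -0.1, -4.2]
gripper_width: 0.244
```

{"method": "step_arm", "body": {
  "moves": [
    {"jaw": 1,"x": 0,"y": 0,"z": -0.05,"spin": 0},
    {"jaw": 1,"x": 0,"y": 0,"z": 0,"spin": 0},
    {"jaw": 1,"x": 0,"y": 0,"z": 0,"spin": 0},
    {"jaw": 1,"x": 0,"y": 0,"z": 0,"spin": 0}
  ]
}}

```text
time: 39.1
ee_pos: [530.4, -381.8, 96.4]
tool_rot: [-3.142, -0.0, 0.14]
contact_force: [-0.9, 0.7, -3.2]
gripper_width: 0.247
```

{"method": "step_arm", "body": {
  "moves": [
    {"jaw": 1,"x": 0,"y": 0,"z": -0.03,"spin": 0},
    {"jaw": 1,"x": 0,"y": 0,"z": 0,"spin": 0},
    {"jaw": 1,"x": 0,"y": 0,"z": 0,"spin": 0},
    {"jaw": 1,"x": 0,"y": 0,"z": 0,"spin": 0}
  ]
}}

```text
time: 39.5
ee_pos: [530.3, -381.8, 95.0]
tool_rot: [-3.141, 0.0, 0.14]
contact_force: [-0.4, -0.7, -4.6]
gripper_width: 0.244
```

{"method": "step_arm", "body": {
  "moves": [
    {"jaw": 1,"x": 0,"y": 0,"z": -0.02,"spin": 0},
    {"jaw": 1,"x": 0,"y": 0,"z": 0,"spin": 0},
    {"jaw": 1,"x": 0,"y": 0,"z": 0,"spin": 0},
    {"jaw": 1,"x": 0,"y": 0,"z": 0,"spin": 0}
  ]
}}

```text
time: 39.9
ee_pos: [530.4, -382.0, 94.8]
tool_rot: [3.141, -0.0, 0.14]
contact_force: [-2.3, 1.3, 4.9]
gripper_width: 0.246
```

The foot is on the tray floor, since the force changed sign. I release and lift straight up.

{"method": "step_arm", "body": {
  "moves": [
    {"jaw": 0.7,"x": 0,"y": 0,"z": 0,"spin": 0},
    {"jaw": 0.6,"x": 0,"y": 0,"z": 0,"spin": 0},
    {"jaw": 0.4,"x": 0,"y": 0,"z": 0,"spin": 0},
    {"jaw": 0.2,"x": 0,"y": 0,"z": 0,"spin": 0},
    {"jaw": 0,"x": 0,"y": 0,"z": 0,"spin": 0},
    {"jaw": 0,"x": 0,"y": 0,"z": 0,"spin": 0},
    {"jaw": 0,"x": 0,"y": 0,"z": 0,"spin": 0},
    {"jaw": 0,"x": 0,"y": 0,"z": 0,"spin": 0}
  ]
}}

```text
time: 40.7
ee_pos: [530.3, -381.8, 94.2]
tool_rot: [-3.141, 0.0, 0.14]
contact_force: [0.0, -0.3, 0.5]
gripper_width: 1.002
```

{"method": "step_arm", "body": {
  "moves": [
    {"jaw": 0,"x": 0,"y": 0,"z": 0.3,"spin": 0},
    {"jaw": 0,"x": 0,"y": 0,"z": 0.6,"spin": 0},
    {"jaw": 0,"x": 0,"y": 0,"z": 0.8,"spin": 0},
    {"jaw": 0,"x": 0,"y": 0,"z": 0.8,"spin": 0},
    {"jaw": 0,"x": 0,"y": 0,"z": 0.8,"spin": 0},
    {"jaw": 0,"x": 0,"y": 0,"z": 0.6,"spin": 0},
    {"jaw": 0,"x": -0.6,"y": 0,"z": 0,"spin": 0},
    {"jaw": 0,"x": -0.8,"y": 0.5,"z": 0,"spin": 0},
    {"jaw": 0,"x": -0.6,"y": 0.8,"z": 0,"spin": 0},
    {"jaw": 0,"x": -0.2,"y": 0.8,"z": 0,"spin": 0}
  ]
}}

```text
time: 41.7
ee_pos: [439.6, -297.8, 250.7]
tool_rot: [-3.14, -0.0, 0.136]
contact_force: [1.2, 0.6, 0.2]
gripper_width: 1.005
```

{"method": "step_arm", "body": {
  "moves": [
    {"jaw": 0,"x": 0,"y": 0.8,"z": 0,"spin": 0},
    {"jaw": 0,"x": 0,"y": 0.8,"z": 0,"spin": 0},
    {"jaw": 0,"x": 0,"y": 0.6,"z": 0,"spin": 0},
    {"jaw": 0,"x": 0,"y": 0,"z": 0,"spin": 0},
    {"jaw": 0,"x": 0,"y": 0,"z": 0,"spin": 0}
  ]
}}

```text
time: 42.2
ee_pos: [442.5, -209.6, 250.9]
tool_rot: [-3.141, -0.001, 0.141]
contact_force: [-0.8, -0.3, -0.3]
gripper_width: 0.997
```

```bash
python3 - <<'E'
from snap import *
from nuts import nuts
import fit
d=snap("a12")
for c in d: cv2.imwrite(f"pics/{c}12.png",cv2.cvtColor(cv2.resize(d[c]["image"],None,fx=1.5,fy=1.5,interpolation=cv2.INTER_CUBIC),cv2.COLOR_RGB2BGR))
nuts({"top":d["top"]})
fit.orange=lambda r:(lambda H:(H[...,0]<17)&(H[...,1]>165))(hsv(r))
for s in (["side"],["top"],["side","top"]): print(s,fit.fitkey([d[c] for c in s],[530,-382,95,.14]))
E
```

```text
top a 51 [605.   97.6] ang 0.008 [60.8  7.1]
top b 59 [526.6 166.1] ang 0.013 [60.9  8.1]
top c 54 [457.4  85.9] ang 0.018 [62.1  7.1]
top d 62 [538.5  17.7] ang -0.001 [58.   8.4]
['side'] (array([ 5.71830805e+02, -3.04257816e+02, -4.38266976e+01,  1.39540665e-01]), np.float64(10.847569465637207))
['top'] (array([ 7.83223805e+04, -9.68990402e+04, -3.41547967e+05,  3.24774100e+02]), np.float64(40.97380828857422))
['side', 'top'] (array([ 5.30993622e+02, -3.82414445e+02,  9.62311391e+01,  1.72845170e-01]), np.float64(346.2020263671875))
```

View pics/side12.png

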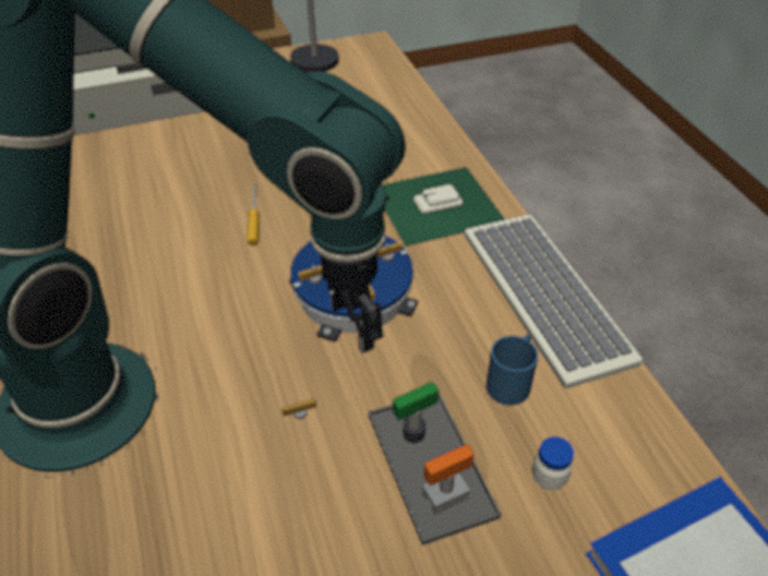

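View pics/top12.png

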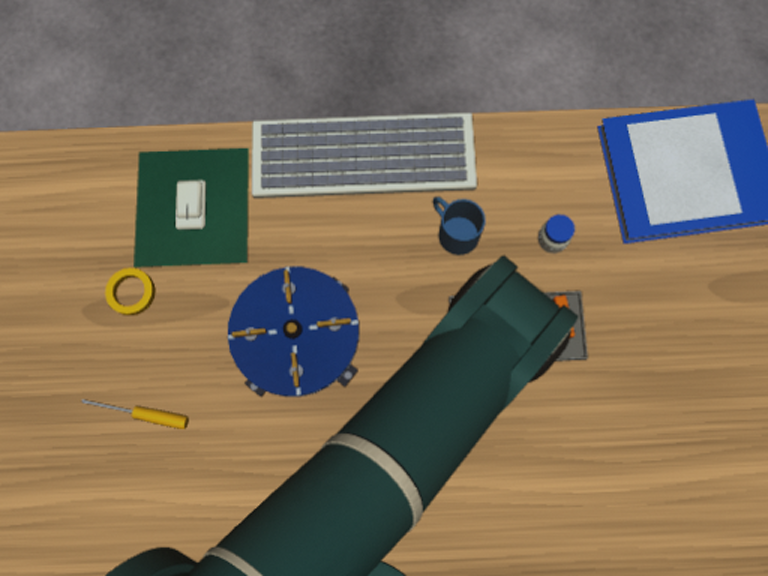

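The key stands upright in the tray at (448,465), the same pixel position as at the start, and all four wings lie radially. The combined key fit was partly hidden by the arm, so I rely on the side picture for the key. I hand in.

```bash
python3 - <<'E'
from h import *
a=pickle.load(open("im0.pkl","rb"))["side"];b=pickle.load(open("a12.pkl","rb"))["side"]
for r in(a,b):
    m=(hsv(r)[...,0]<13)&(hsv(r)[...,1]>170); m[:290]=0; v,u=np.nonzero(m); k=(abs(u-299)<25)&(abs(v-310)<20); print(u[k].mean(),v[k].mean(),k.sum())
from plant import bot
print(bot.sign_off())
E
```

```text
299.09382716049384 308.74074074074076 405
298.9377990430622 308.74162679425837 418
the job is handed in; nothing more can be done
None
```

All four wing nuts are tightened onto their white lines, and the key is standing back in its place in the tray. I turned them only with the orange key, in the order a, c, d, b, and handed the job in at about 42 s, within the 72 s limit.

- **Nuts:** the last top picture gave wing angles of a 0.008, b 0.013, c 0.018 and d −0.001 rad from their lines. The method is good to about 0.02 rad.
- **Key:** it was set down at its original spot, with the gripper within about 1 mm and 0.01 rad of where it picked the key up. In the side picture the orange handle is within 0.2 pixel of where it started, upright. The gripper is open and clear of everything.
- **Forces:** the contact-force readings at the end of each move stayed within about 7 N.
- **Checks that disagreed:** fitting a wing's outline in the side camera was up to 0.2 rad off, so I relied on the top camera with the arm moved aside. The last key fit using the top camera failed because the arm hid the key, so the key's final check rests on the side picture alone.

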